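# Pack timber samples crosswise and close the carton

### The job

Pack all the timber sample slats in the carton as one square tower in the middle of its floor: two parallel slats to a layer with a clear gap of 3 to 5 cm between them, the bottom pair pointing across the carton (parallel to its short sides) and each further layer crosswise to the one below; an odd slat goes alone on top. Then fold the two short flaps down flat, after them the two long flaps, and finally lay the bundle of label slips flat on the middle of the closed top, where the long flaps meet, so that it goes along with the carton. Leave the tape roll, the loupe and the brush alone.

Things in the scene. Friction and masses are not known exactly. Their poses are not given: they have to be found in the camera images.
- carton_floor (a point): shallow cardboard carton fixed on the table, open at the top: outside 172 mm (its x, the short way) x 188 mm (its y, the long way), rim 54 mm above the table, walls 3 mm thick, floor 4 mm thick. This point is the centre of the upper face of its floor (4 mm above the table); its x axis points from the near long side to the far long side, y along the long sides to the left, z up. Inside 166 x 182 mm
- carton_seam (a point): centre of the closed top, where the long flaps meet, on their upper side, 60 mm above the table (0.3 mm below the upper face itself); axes as those of the carton
- long_flap_near (a joint): cardboard flap hinged along the rim of the carton's near long side (carton x = -86 mm), 59 mm above the table (hinge line); it reaches 85 mm from the hinge, is 186 mm wide and 3 mm thick. 0 = folded in, level, closed; 1.57 = standing upright; more = leaning outward (starts about 1.8 to 2.1, stop at 2.7). The crease is stiff enough (about 0.03 N m) for the flap to stay at whatever angle it is left
- long_flap_near_edge (a point): middle of that flap's free edge, in mid thickness
- long_flap_far (a joint): cardboard flap hinged along the rim of the carton's far long side (carton x = +86 mm), 59 mm above the table (hinge line); it reaches 85 mm from the hinge, is 186 mm wide and 3 mm thick. 0 = folded in, level, closed; 1.57 = standing upright; more = leaning outward (starts about 1.8 to 2.1, stop at 2.7). The crease is stiff enough (about 0.03 N m) for the flap to stay at whatever angle it is left
- long_flap_far_edge (a point): middle of that flap's free edge, in mid thickness
- short_flap_left (a joint): cardboard flap hinged along the rim of the carton's left short side (carton y = +94 mm), 55.5 mm above the table (hinge line); it reaches 85 mm from the hinge, is 166 mm wide and 3 mm thick. 0 = folded in, level, closed; 1.57 = standing upright; more = leaning outward (starts about 1.8 to 2.1, stop at 2.7). The crease is stiff enough (about 0.03 N m) for the flap to stay at whatever angle it is left
- short_flap_left_edge (a point): middle of that flap's free edge, in mid thickness
- short_flap_right (a joint): cardboard flap hinged along the rim of the carton's right short side (carton y = -94 mm), 55.5 mm above the table (hinge line); it reaches 85 mm from the hinge, is 166 mm wide and 3 mm thick. 0 = folded in, level, closed; 1.57 = standing upright; more = leaning outward (starts about 1.8 to 2.1, stop at 2.7). The crease is stiff enough (about 0.03 N m) for the flap to stay at whatever angle it is left
- short_flap_right_edge (a point): middle of that flap's free edge, in mid thickness
- slat1_center (a point): timber sample slat, 110 x 26 x 15 mm (its x, y, z; x along its length), pale or mid-brown wood with a white paper band round it near one end, 40 g; this point is its centre. 3 to 5 slats are present; an absent one reads None
- slat2_center (a point): timber sample slat, 110 x 26 x 15 mm (its x, y, z; x along its length), pale or mid-brown wood with a white paper band round it near one end, 40 g; this point is its centre. 3 to 5 slats are present; an absent one reads None
- slat3_center (a point): timber sample slat, 110 x 26 x 15 mm (its x, y, z; x along its length), pale or mid-brown wood with a white paper band round it near one end, 40 g; this point is its centre. 3 to 5 slats are present; an absent one reads None
- slat4_center (a point): timber sample slat, 110 x 26 x 15 mm (its x, y, z; x along its length), pale or mid-brown wood with a white paper band round it near one end, 40 g; this point is its centre. 3 to 5 slats are present; an absent one reads None
- slat5_center (a point): timber sample slat, 110 x 26 x 15 mm (its x, y, z; x along its length), pale or mid-brown wood with a white paper band round it near one end, 40 g; this point is its centre. 3 to 5 slats are present; an absent one reads None
- label_bundle_center (a point): banded bundle of white label slips with a brown band, 48 x 65 x 12 mm (its x, y, z), about 60 g, on the table close to the right short side of the carton, under the leaning flap; this point is its centre, 6 mm above its underside
- masking_tape_roll: roll of cream masking tape, 95 mm across, 24 mm tall; a bystander, leave it; origin at the centre of its underside
- loupe: black ring-shaped stand loupe, 38 mm across, 20 mm tall; a bystander, leave it; origin at the centre of its underside
- brush: flat brush with wooden handle, 20 x 168 x 10 mm; a bystander, leave it; origin at the centre of its underside

How it is judged:
On the way, in this order (a step that is already met when the one before it is completed fails the run):
1. all slats stand as the crosswise tower in the carton, at rest (((z of slat1_center in the frame of carton_floor between 0.0015 and 0.0135 m and y of slat1_center in the frame of carton_floor between -0.055 and 0.055 m and x of slat1_center in the frame of carton_floor between -0.03 and 0.03 m and angle between the x axis of slat1_center and the x axis of carton_floor, either way round below 0.25 rad) or (z of slat1_center in the frame of carton_floor between 0.0165 and 0.0285 m and x of slat1_center in the frame of carton_floor between -0.055 and 0.055 m and y of slat1_center in the frame of carton_floor between -0.03 and 0.03 m and angle between the x axis of slat1_center and the y axis of carton_floor, either way round below 0.25 rad) or (z of slat1_center in the frame of carton_floor between 0.0315 and 0.0435 m and y of slat1_center in the frame of carton_floor between -0.055 and 0.055 m and x of slat1_center in the frame of carton_floor between -0.03 and 0.03 m and angle between the x axis of slat1_center and the x axis of carton_floor, either way round below 0.25 rad)) and ((z of slat2_center in the frame of carton_floor between 0.0015 and 0.0135 m and y of slat2_center in the frame of carton_floor between -0.055 and 0.055 m and x of slat2_center in the frame of carton_floor between -0.03 and 0.03 m and angle between the x axis of slat2_center and the x axis of carton_floor, either way round below 0.25 rad) or (z of slat2_center in the frame of carton_floor between 0.0165 and 0.0285 m and x of slat2_center in the frame of carton_floor between -0.055 and 0.055 m and y of slat2_center in the frame of carton_floor between -0.03 and 0.03 m and angle between the x axis of slat2_center and the y axis of carton_floor, either way round below 0.25 rad) or (z of slat2_center in the frame of carton_floor between 0.0315 and 0.0435 m and y of slat2_center in the frame of carton_floor between -0.055 and 0.055 m and x of slat2_center in the frame of carton_floor between -0.03 and 0.03 m and angle between the x axis of slat2_center and the x axis of carton_floor, either way round below 0.25 rad)) and ((z of slat3_center in the frame of carton_floor between 0.0015 and 0.0135 m and y of slat3_center in the frame of carton_floor between -0.055 and 0.055 m and x of slat3_center in the frame of carton_floor between -0.03 and 0.03 m and angle between the x axis of slat3_center and the x axis of carton_floor, either way round below 0.25 rad) or (z of slat3_center in the frame of carton_floor between 0.0165 and 0.0285 m and x of slat3_center in the frame of carton_floor between -0.055 and 0.055 m and y of slat3_center in the frame of carton_floor between -0.03 and 0.03 m and angle between the x axis of slat3_center and the y axis of carton_floor, either way round below 0.25 rad) or (z of slat3_center in the frame of carton_floor between 0.0315 and 0.0435 m and y of slat3_center in the frame of carton_floor between -0.055 and 0.055 m and x of slat3_center in the frame of carton_floor between -0.03 and 0.03 m and angle between the x axis of slat3_center and the x axis of carton_floor, either way round below 0.25 rad)) and ((z of slat4_center in the frame of carton_floor between 0.0015 and 0.0135 m and y of slat4_center in the frame of carton_floor between -0.055 and 0.055 m and x of slat4_center in the frame of carton_floor between -0.03 and 0.03 m and angle between the x axis of slat4_center and the x axis of carton_floor, either way round below 0.25 rad) or (z of slat4_center in the frame of carton_floor between 0.0165 and 0.0285 m and x of slat4_center in the frame of carton_floor between -0.055 and 0.055 m and y of slat4_center in the frame of carton_floor between -0.03 and 0.03 m and angle between the x axis of slat4_center and the y axis of carton_floor, either way round below 0.25 rad) or (z of slat4_center in the frame of carton_floor between 0.0315 and 0.0435 m and y of slat4_center in the frame of carton_floor between -0.055 and 0.055 m and x of slat4_center in the frame of carton_floor between -0.03 and 0.03 m and angle between the x axis of slat4_center and the x axis of carton_floor, either way round below 0.25 rad)) and ((z of slat5_center in the frame of carton_floor between 0.0015 and 0.0135 m and y of slat5_center in the frame of carton_floor between -0.055 and 0.055 m and x of slat5_center in the frame of carton_floor between -0.03 and 0.03 m and angle between the x axis of slat5_center and the x axis of carton_floor, either way round below 0.25 rad) or (z of slat5_center in the frame of carton_floor between 0.0165 and 0.0285 m and x of slat5_center in the frame of carton_floor between -0.055 and 0.055 m and y of slat5_center in the frame of carton_floor between -0.03 and 0.03 m and angle between the x axis of slat5_center and the y axis of carton_floor, either way round below 0.25 rad) or (z of slat5_center in the frame of carton_floor between 0.0315 and 0.0435 m and y of slat5_center in the frame of carton_floor between -0.055 and 0.055 m and x of slat5_center in the frame of carton_floor between -0.03 and 0.03 m and angle between the x axis of slat5_center and the x axis of carton_floor, either way round below 0.25 rad)) and angle between each of slat1_center, slat2_center, slat3_center, slat4_center, slat5_center's own z axis and vertical below 0.15 rad and (z of slat2_center in the frame of slat1_center above 0.008 m or z of slat2_center in the frame of slat1_center below -0.008 m or y of slat2_center in the frame of slat1_center above 0.054 m or y of slat2_center in the frame of slat1_center below -0.054 m) and (z of slat3_center in the frame of slat1_center above 0.008 m or z of slat3_center in the frame of slat1_center below -0.008 m or y of slat3_center in the frame of slat1_center above 0.054 m or y of slat3_center in the frame of slat1_center below -0.054 m) and (z of slat3_center in the frame of slat2_center above 0.008 m or z of slat3_center in the frame of slat2_center below -0.008 m or y of slat3_center in the frame of slat2_center above 0.054 m or y of slat3_center in the frame of slat2_center below -0.054 m) and (z of slat4_center in the frame of slat1_center above 0.008 m or z of slat4_center in the frame of slat1_center below -0.008 m or y of slat4_center in the frame of slat1_center above 0.054 m or y of slat4_center in the frame of slat1_center below -0.054 m) and (z of slat4_center in the frame of slat2_center above 0.008 m or z of slat4_center in the frame of slat2_center below -0.008 m or y of slat4_center in the frame of slat2_center above 0.054 m or y of slat4_center in the frame of slat2_center below -0.054 m) and (z of slat4_center in the frame of slat3_center above 0.008 m or z of slat4_center in the frame of slat3_center below -0.008 m or y of slat4_center in the frame of slat3_center above 0.054 m or y of slat4_center in the frame of slat3_center below -0.054 m) and (z of slat5_center in the frame of slat1_center above 0.008 m or z of slat5_center in the frame of slat1_center below -0.008 m or y of slat5_center in the frame of slat1_center above 0.054 m or y of slat5_center in the frame of slat1_center below -0.054 m) and (z of slat5_center in the frame of slat2_center above 0.008 m or z of slat5_center in the frame of slat2_center below -0.008 m or y of slat5_center in the frame of slat2_center above 0.054 m or y of slat5_center in the frame of slat2_center below -0.054 m) and (z of slat5_center in the frame of slat3_center above 0.008 m or z of slat5_center in the frame of slat3_center below -0.008 m or y of slat5_center in the frame of slat3_center above 0.054 m or y of slat5_center in the frame of slat3_center below -0.054 m) and (z of slat5_center in the frame of slat4_center above 0.008 m or z of slat5_center in the frame of slat4_center below -0.008 m or y of slat5_center in the frame of slat4_center above 0.054 m or y of slat5_center in the frame of slat4_center below -0.054 m) and linear speed of each of slat1, slat2, slat3, slat4, slat5 below 0.03 m/s), for 0.3 s.
2. both short flaps are folded down (value of joint each of short_flap_left, short_flap_right below 0.15 rad), for 0.2 s.
3. both long flaps are folded down over them (all of step 2 and value of joint each of long_flap_near, long_flap_far below 0.15 rad), for 0.2 s.
4. the label bundle lies flat on the middle of the closed top (all of step 3 and horizontal distance between label_bundle_center and carton_seam below 0.035 m and z of label_bundle_center in the frame of carton_seam between 0 and 0.02 m and linear speed of label_bundle below 0.03 m/s and angle between label_bundle_center's own z axis and vertical below 0.2 rad), for 0.2 s.
At the end, for the whole second after the job is handed in: Slats flat in alternating layers (height within 6 mm, direction 0.25 rad), centred within 30 mm lengthwise and 55 mm sideways of the carton's middle; slats of one layer 54 mm or more apart between centres. Flaps closed within 0.15 rad; labels flat within 35 mm of the top's middle. All at rest (all of step 1 and all of step 4); the robot touches nothing.
It fails at once if a long flap is folded down while a short flap is still up (value of joint any of long_flap_near, long_flap_far below 0.4 rad and value of joint any of short_flap_left, short_flap_right above 0.6 rad).
It fails at once if the masking tape roll is disturbed (moved more than 40 mm) (distance of masking_tape_roll from where it was at the start of the episode above 0.04 m).
It fails at once if the loupe is disturbed (moved more than 40 mm) (distance of loupe from where it was at the start of the episode above 0.04 m).
It fails at once if the brush is disturbed (moved more than 40 mm) (distance of brush from where it was at the start of the episode above 0.04 m).
Of slat1, slat2, slat3, slat4, slat5 only 3 to 5 are there at a start; the rules pass over those that are not, and their reading is None.
At some moment in a run one of label_bundle may be knocked a few centimetres aside while the robot is not near it.
Once in a run the grip may slacken for a moment while it holds something.
It also fails if it takes over 210 s, if anything falls off the work surface, if the arm or the gripper's body presses on something with over 40 N, if the wrist force passes 120 N, or if a joint passes its speed limit or range.

### The arm

A 6-joint arm with a two-finger parallel gripper is mounted at the origin on a cart in front of the work surface, level with it; the furniture and walls round the work are solid. World frame = base frame: x ahead of the robot, y to its left, z up, the work surface at z = 0. Lengths are in m, angles in rad, forces in N, time in s.
With the tool pointing down it reaches from about 0.325 to 0.875 m from the base axis. Payload 4.4 kg.
Tool frame: the origin (TCP) lies at the very end of the fingers, on their centre line; the grasp point (between the pads) lies 19 mm behind it; z points along the fingers, y is the line along which they close (so a half turn about z gives the same grasp; the last joint's range is limited). The gripper opens to 85 mm and grips with 20 to 120 N. Pads are 22 mm wide; open, the fingers measure 114 mm over their backs; the gripper's body (76 mm by 85 mm) begins 54 mm behind the grasp point. The pads swing forward as they close: fully open they stand 13 mm farther back than shut.
Start: joints at [1.137, 0.207, 1.542, -0, 1.393, -0.15], TCP at [0.16, 0.552, 0.231] pointing down, gripper open.
Joint ranges: [-2.73, 2.73], [-0.86, 2.22], [0.23, 2.46], [-1.11, 4.25], [0.08, 2.63], [-2.82, 2.82]. Speed limits (rad/s): [2.79, 2.79, 3.14, 3.14, 3.14, 3.14].

### API

Orientations are given as a rotation vector (axis times angle).
In Python, from station import * gives the robot as it stands.
- The arm moves only by the shell command python3 -m crank 'ROWS' [FORCE]. ROWS is JSON, a list of rows, each a list of 3 entries, a list of its own where there are three numbers: the shift along the tool's x, y, z in mm, then the turn, a rotation vector about the tool's x, y, z in rad, then the finger opening in mm, from 0 to 85.4. In form: [[[tx, ty, tz], [wx, wy, wz], grip], ...]. A call has 1 to 8 rows; each row shifts and turns the commanded pose from where the row before left it, along the tool's axes as they then stand; what a row does not reach is not made up. A row lasts 1/10 s, in which the tool goes at most 50 mm and 8.59 degrees, less where a joint would pass 70% of its speed; a pose out of reach is approached as far as the arm can. A call with a gripper value outside its range is refused whole. The fingers move at their own pace and stop on an object; FORCE is the grip in N (left out, the last holds). Time passes only in rows, so rows that do not move let the fingers close. It gives the time, the measured TCP pose, the force, the opening and the grip force at its end, in the units of the state.
- read_state(): the state, without advancing time (a new reading comes with each control period).
- grab_frame(name): name is "scene" or "top"; returns (picture, depth): 420x560x3 uint8, red, green, blue; 420x560 float32, m along the optical axis (not along the pixel's ray), 0 where there is no reading.
- camera_model(name): a dict with "mtx" (3x3 intrinsics, pixels), "D" ([k1, k2, p1, p2, k3] as OpenCV has them; the pictures are not rectified), "R" (3x3) and "t" (3): a world point X has camera coordinates R X + t. Camera axes: x right, y down, z forward; pixel columns grow to the right and rows downward; lengths in m; the calibration is good to about 2 mm. A picture is of the moment at which its call begins. camera_model takes no time and is no camera call.
- job_done(): hands the job in; it is judged then, once.
Trained networks look in the newest picture that a camera, given by its name, has taken for a name from the list of things; names that differ only in an ending like _2 or _b are one class to them, and where a whole thing is asked for, a point or a joint stands for the part that bears it (a point fixed in the world has none). Each returns a list of dicts, best first, with "p" (0 to 1); they miss things now and then, are a little off and sometimes report something else, mostly with a low value. They report only what shows in the picture. A call takes as long as a camera call.
- trace(label, camera): "region" (420x560 bool, what is visible of it) and "point" ([column, row] in pixels, amid what is visible of it).
The state is a dict: "time_s": time; "joint_pos": joint angles; "qvel": joint speeds; "effort": joint torques, N m; "eef_pos": TCP position; "tool_rot": TCP orientation; "ft_force": force on the tool from outside, world axes, zero at the start; "moment": the same for the moment, N m; "finger_gap": opening from 0.0 (shut) to 1.0 (fully open); "grasp_force": force on a finger pad.
Only numpy, scipy, OpenCV 4.12 (cv2) and the standard library are available. Lean on these libraries where they do the work, as an engineer would, in place of code of your own. Each camera call takes 0.05 s, during which the arm holds its last target. There are 200 camera calls.

## Working session

There is one attempt and no reset: what is moved stays moved. The work goes in short steps, Python scripts to look and compute and a shell command to move; the robot and the scene stay as the last step left them, time stands still between calls to the robot, and variables do not carry over. Pictures are saved under pics/ and viewed, at most 14 in all, crops included, and the job is handed in when it is done.

```bash
ls; mkdir -p pics
python3 - <<'E'
from station import *
import cv2,numpy as np
s=read_state();print(s)
for n in("scene","top"):
    p,d=grab_frame(n);cv2.imwrite(f"pics/{n}0.png",p[:,:,::-1]);m=camera_model(n);print(n,m)
    np.save(f"d_{n}.npy",d)
E
```

```text
pics
{'time_s': 0.0, 'joint_pos': array([ 1.13747869e+00,  2.07456962e-01,  1.54298748e+00, -8.39664650e-06,
        1.39352296e+00, -1.50552604e-01]), 'qvel': array([-9.85157074e-04, -4.20440222e-05,  7.46741184e-05,  2.01343293e-04,
       -2.51754775e-03, -9.83262381e-04]), 'effort': array([-5.06040105e-04, -3.83018839e+01, -2.91595781e+01, -1.57701538e-04,
        1.03527994e-02, -7.25274049e-06]), 'eef_pos': array([0.16014264, 0.55143615, 0.2300889 ]), 'tool_rot': array([-0.44259021, -3.10957575,  0.00357538]), 'ft_force': array([-0.42255146,  0.14400028, -0.73640433]), 'moment': array([-0.0848843 , -0.00179725, -0.01624756]), 'grasp_force': 0.0, 'finger_gap': 0.9992074452109895}
scene {'mtx': array([[472.0429185 ,   0.        , 283.16463489],
       [  0.        , 472.0429185 , 211.54490718],
       [  0.        ,   0.        ,   1.        ]]), 'D': array([-0.06086902,  0.        ,  0.        ,  0.        ,  0.        ]), 'R': array([[ 0.87666822, -0.48102015,  0.00851158],
       [-0.3492312 , -0.64844961, -0.67642492],
       [ 0.33089335,  0.59002772, -0.73646241]]), 't': array([-0.54470824,  0.05110909,  1.10044294])}
top {'mtx': array([[385.53930344,   0.        , 274.58155257],
       [  0.        , 385.53930344, 211.67261386],
       [  0.        ,   0.        ,   1.        ]]), 'D': array([0.00164549, 0.        , 0.        , 0.        , 0.        ]), 'R': array([[ 0.01252498, -0.99980337, -0.01537348],
       [-0.99241082, -0.01054854, -0.1225132 ],
       [ 0.12232694,  0.01679129, -0.99234781]]), 't': array([-0.25433689,  0.46071828,  0.91345343])}
```

View pics/top0.png

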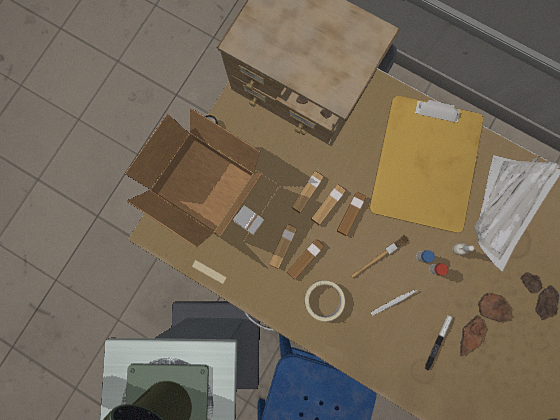

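View pics/scene0.png

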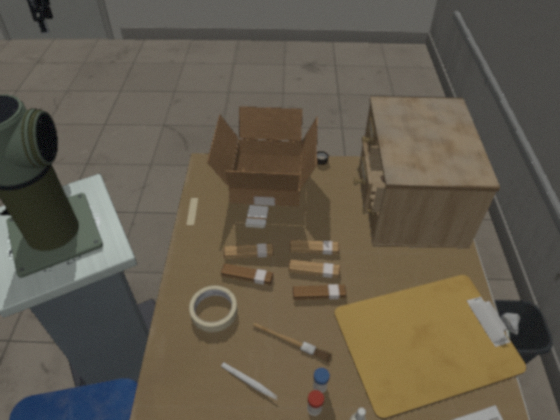

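The top view shows the carton at about (205,180), the bundle at (248,218), and five slats near (310,190), (328,205), (352,213), (284,246) and (307,258). The tape roll is at (325,300), the brush at (380,257) and the cabinet at (310,70). The loupe sits at about (212,120), beyond the carton.

```bash
cat > h.py <<'E'
from station import *
import cv2,numpy as np
from scipy.spatial.transform import Rotation as Ro
def world(cam,d):
    m=camera_model(cam);h,w=d.shape
    u,v=np.meshgrid(np.arange(w),np.arange(h))
    n=cv2.undistortPoints(np.stack([u,v],-1).reshape(-1,1,2).astype(float),m["mtx"],m["D"]).reshape(-1,2)
    c=np.c_[n,np.ones(len(n))]*d.reshape(-1,1)
    return ((c-m["t"])@m["R"]).reshape(h,w,3)
def slats(cam,W,lab="slat1_center",n=5):
    out=[]
    for r in trace(lab,cam)[:8]:
        P=W[r["region"]];P=P[np.isfinite(P).all(1)];z=np.median(P[:,2])
        P=P[abs(P[:,2]-z)<.006]
        if len(P)<15: continue
        (c,s,a)=cv2.minAreaRect((P[:,:2]*1000).astype(np.float32))
        if s[0]<s[1]: a+=90;s=s[::-1]
        out.append((round(r["p"],2),np.round(c,1),round(z*1000,1),np.round(s,1),round((a+90)%180-90,1),np.round(r["point"])))
    return out
def tool():
    s=read_state();R=Ro.from_rotvec(s["tool_rot"]).as_matrix()
    return s["eef_pos"],R
def go(xyz,yaw):
    "rows-units shift (tool axes) and turn to a tool-down pose whose tool y axis has world heading yaw (deg)"
    p,R=tool();a=np.radians(yaw);y=np.array([np.cos(a),np.sin(a),0]);z=np.array([0,0,-1.])
    best=None
    for sg in(1,-1):
        T=np.c_[np.cross(sg*y,z),sg*y,z];w=Ro.from_matrix(R.T@T).as_rotvec()
        if best is None or np.linalg.norm(w)<np.linalg.norm(best[0]): best=(w,T)
    print("shift mm",np.round(R.T@(np.array(xyz)-p*1)*1000,1),"after-turn axes shift",np.round(best[1].T@(np.array(xyz)-p)*1000,1),"turn",np.round(best[0],4))
E
cat > a.py <<'E'
from h import *
for c in("top","scene"):
    p,d=grab_frame(c);W=world(c,d);print(c)
    for x in slats(c,W): print(x)
    for l in("label_bundle_center","masking_tape_roll","loupe","brush"): print(l,slats(c,W,l)[:2])
    for l in("short_flap_left","short_flap_right","long_flap_near","long_flap_far"):
        for r in trace(l,c)[:2]:
            P=W[r["region"]];P=P[(P[:,2]>.02)&(P[:,2]<.16)]
            if len(P)<20: continue
            m=np.median(P,0);k=np.linalg.norm(P-m,axis=1)<.12;P=P[k]
            for _ in range(3):
                m=P.mean(0);n=np.linalg.svd(P-m)[2][2];P=P[abs((P-m)@n)<.006]
            n*=np.sign(n[2]);b=n[:2]/np.linalg.norm(n[:2])
            # hinge line point at z=.057 nearest m
            q=m[:2]-b*((.057-m[2])*n[2])/np.linalg.norm(n[:2])
            print(l,round(r["p"],2),r["point"],"cent",np.round(m*1e3),"n",np.round(n,2),"hdg",np.round(np.degrees(np.arctan2(b[1],b[0])),1),"hinge pt",np.round(q*1e3,1),len(P))
E
python3 a.py
```

```text
top
(0.91, array([ 517.4, -329.1]), np.float64(14.2), array([109.1,  26. ]), -32.5, array([306., 190.]))
(0.6, array([439.2, -15.5]), np.float64(99.4), array([185.4,  10.9]), 57.8, array([170., 218.]))
(0.4, array([ 447. , -182.7]), np.float64(10.9), array([63.1, 46.5]), 54.0, array([249., 218.]))
label_bundle_center [(0.36, array([532.1, -70.9]), np.float64(63.3), array([200.1, 183.2]), 57.9, array([195., 174.]))]
masking_tape_roll [(0.89, array([ 254.1, -370.1]), np.float64(21.8), array([93.4, 93. ]), -0.4, array([338., 305.]))]
loupe [(0.63, array([703., -86.]), np.float64(15.1), array([27.5,  9.6]), 59.6, array([210., 118.]))]
brush [(0.87, array([ 358.4, -506.2]), np.float64(7.2), array([162.7,  17.8]), -54.6, array([389., 251.])), (0.23, array([ 464.1, -437.5]), np.float64(13.9), array([109.8,  26.2]), -26.4, array([351., 212.]))]
short_flap_left 0.58 [156.7, 151.7] cent [591.  22.  96.] n [-0.48 -0.76  0.43] hdg -122.2 hinge pt [580.9   6.4] 2150
short_flap_right 0.67 [237.2, 203.7] cent [ 473. -165.  101.] n [0.5  0.79 0.35] hdg 57.8 hinge pt [ 481.7 -151.5] 595
long_flap_nea
[... 561 characters left out ...]
05., 343.]))]
loupe [(0.63, array([696.6, -82.8]), np.float64(16.9), array([41.4, 29.9]), 57.9, array([322., 158.]))]
brush [(0.58, array([ 362.2, -506.8]), np.float64(8.2), array([165.2,  20.9]), -56.5, array([301., 345.]))]
short_flap_left 0.98 [270.2, 123.7] cent [592.  19.  96.] n [-0.48 -0.76  0.44] hdg -122.3 hinge pt [582.3   3.3] 2034
short_flap_right 0.79 [261.2, 179.0] cent [ 473. -168.   97.] n [0.5  0.8  0.34] hdg 57.8 hinge pt [ 480.8 -156.1] 1309
long_flap_near 0.76 [219.5, 149.1] cent [438. -22. 100.] n [ 0.73 -0.46  0.51] hdg -32.3 hinge pt [459.7 -35.9] 1181
long_flap_far 0.6 [307.8, 155.2] cent [ 617. -137.  103.] n [-0.77  0.49  0.41] hdg 147.8 hinge pt [ 599.5 -126.3] 758
```

```bash
cat > b.py <<'E'
from h import *
C=np.array([.5318,-.0751]);a=np.radians(-32.2);ex=np.array([np.cos(a),np.sin(a)]);ey=np.array([-ex[1],ex[0]])
def comps(cam,lo=.009,hi=.02):
    p,d=grab_frame(cam);W=world(cam,d)
    m=((W[...,2]>lo)&(W[...,2]<hi)&(d>0)&(W[...,0]>.3)&(W[...,0]<.75)&(W[...,1]<-.12)&(W[...,1]>-.6)).astype(np.uint8)
    m=cv2.morphologyEx(m,cv2.MORPH_OPEN,np.ones((2,2),np.uint8))
    n,L,st,_=cv2.connectedComponentsWithStats(m,connectivity=4)
    for i in range(1,n):
        if st[i,4]<60: continue
        P=W[L==i];c,s,an=cv2.minAreaRect((P[:,:2]*1000).astype(np.float32))
        if s[0]<s[1]: an+=90;s=s[::-1]
        print(cam,st[i,4],"c",np.round(c,1),"z",round(np.median(P[:,2])*1e3,1),"size",np.round(s,1),"hdg",round((an+90)%180-90,1))
if __name__=="__main__":
    comps("top");comps("scene")
E
python3 b.py
```

```text
top 455 c [ 460.3 -303.4] z 13.9 size [233.8  34.2] hdg -27.4
top 464 c [ 435.6 -347.1] z 13.8 size [238.1  26.5] hdg -37.1
top 470 c [ 412.5 -384.2] z 13.8 size [263.7  62.2] hdg -48.6
top 389 c [ 415.3 -220.6] z 11.0 size [152.6  48. ] hdg 51.0
top 478 c [ 379.4 -271.8] z 13.8 size [109.9  26.4] hdg -24.4
top 486 c [ 349.4 -327.5] z 13.9 size [110.1  60.1] hdg -60.7
scene 185 c [ 303.6 -510.9] z 11.1 size [809.8 148.6] hdg 61.2
scene 354 c [ 286.5 -514.1] z 12.1 size [790.1  48.1] hdg 63.4
scene 504 c [ 314.7 -577.5] z 14.8 size [696. 109.] hdg 49.7
scene 167 c [ 409. -619.] z 11.3 size [750.8 116.2] hdg 34.2
scene 508 c [ 239.  -553.4] z 14.4 size [675.5 109.7] hdg 62.4
scene 558 c [ 333.6 -637.6] z 14.7 size [622.2 110.4] hdg 58.3
scene 573 c [ 272.2 -597.5] z 14.6 size [618.8 108. ] hdg 73.2
scene 615 c [ 290.4 -629.6] z 14.7 size [580.3 108.9] hdg 46.7
```

```bash
sed -i 's/m=cv2.morphologyEx(m,cv2.MORPH_OPEN,np.ones((2,2),np.uint8))/m=m\&cv2.morphologyEx(m,cv2.MORPH_OPEN,np.ones((2,2),np.uint8))/' b.py; python3 b.py; python3 -c "
from h import *
go((.46,-.3,.2),60)"
```

```text
top 389 c [ 516.4 -330.6] z 14.3 size [109.1  22.5] hdg -32.4
top 405 c [ 485.  -382.2] z 14.2 size [109.8  22.7] hdg -36.9
top 408 c [ 463.2 -438.3] z 14.2 size [108.5  23.3] hdg -26.5
top 336 c [ 445.9 -184.1] z 11.4 size [57.5 44.7] hdg 55.4
top 417 c [ 380.6 -270.5] z 14.2 size [108.3  23.1] hdg -24.3
top 425 c [ 350.3 -325.6] z 14.3 size [109.5  22.9] hdg -41.0
scene 126 c [ 492.6 -161.5] z 12.0 size [148.    7.3] hdg -32.1
scene 315 c [ 448.4 -188. ] z 12.3 size [60.5 42.7] hdg 56.1
scene 452 c [ 518.8 -333.7] z 15.1 size [106.2  28.3] hdg -32.5
scene 70 c [ 689.  -422.3] z 12.7 size [76.1  5. ] hdg -30.0
scene 454 c [ 383.  -275.1] z 14.9 size [107.3  26.2] hdg -24.0
scene 511 c [ 488.1 -385.5] z 15.1 size [107.7  27.9] hdg -37.5
scene 523 c [ 352.6 -329.3] z 14.9 size [107.3  27.1] hdg -41.0
scene 553 c [ 465.7 -442.3] z 14.8 size [108.1  26.9] hdg -26.9
shift mm [-525.4 -734.7   31.3] after-turn axes shift [-685.5 -588.2   31.3] turn [-0.     -0.      0.2408]
```

```bash
cat > plan.py <<'E'
from h import *
import sys,json
# args: JSON list of [x_mm,y_mm,z_mm,yaw_of_tool_y_deg] or "c" prefixed carton frame ["c",x,y,z,yaw_rel]
C=np.array([531.8,-75.1]);A=-32.2
def carton(x,y):
    a=np.radians(A);return C+np.array([x*np.cos(a)-y*np.sin(a),x*np.sin(a)+y*np.cos(a)])
def plan(ts):
    p,R=tool();p=p*1000
    for t in ts:
        if t[0]=="c": q=carton(t[1],t[2]);t=[q[0],q[1],t[3],t[4]+A]
        a=np.radians(t[3]);y=np.array([np.cos(a),np.sin(a),0]);z=np.array([0,0,-1.])
        c=[]
        for s in(1,-1):
            T=np.c_[np.cross(s*y,z),s*y,z];w=Ro.from_matrix(R.T@T).as_rotvec();c.append((np.linalg.norm(w),w,T))
        _,w,T=min(c,key=lambda e:e[0]);sh=T.T@(np.array(t[:3])-p)
        n=max(1,int(np.ceil(np.linalg.norm(sh)/40)));k=int(np.ceil(np.linalg.norm(w)/.145)) or 1
        print(np.round(t,1),"turn",np.round(w,3),f"={k}x",np.round(w/k,4),"| shift",np.round(sh,1),f"={n}x",np.round(sh/n,1))
        p=np.array(t[:3],float);R=T
plan(json.loads(sys.argv[1]))
E
python3 plan.py '[[450,200,200,73.9],[382,-273,200,65.8],[382,-273,4,65.8],[382,-273,180,65.8],["c",0,-33,180,90],["c",0,-33,9,90]]'
```

```text
[450.  200.  200.   73.9] turn [-0.    -0.    -0.002] =1x [-0.     -0.     -0.0018] | shift [-375.9 -258.1   31.3] =12x [-31.3 -21.5   2.6]
[ 382.  -273.   200.    65.8] turn [0.    0.    0.141] =1x [0.     0.     0.1414] | shift [-131.9 -459.3    0. ] =12x [-11.  -38.3   0. ]
[ 382.  -273.     4.    65.8] turn [0. 0. 0.] =1x [0. 0. 0.] | shift [  0.   0. 196.] =5x [ 0.   0.  39.2]
[ 382.  -273.   180.    65.8] turn [0. 0. 0.] =1x [0. 0. 0.] | shift [   0.    0. -176.] =5x [  0.    0.  -35.2]
[ 514.2 -103.   180.    57.8] turn [0.   0.   0.14] =1x [0.     0.     0.1396] | shift [-21.3 214.3   0. ] =6x [-3.6 35.7  0. ]
[ 514.2 -103.     9.    57.8] turn [0. 0. 0.] =1x [0. 0. 0.] | shift [  0.   0. 171.] =5x [ 0.   0.  34.2]
```

```bash
python3 -m crank '[[[-32,-22,2],[0,0,0],45],[[-32,-22,2],[0,0,0],45],[[-32,-22,3],[0,0,0],45],[[-32,-22,3],[0,0,0],45],[[-32,-22,3],[0,0,0],45],[[-32,-22,3],[0,0,0],45],[[-32,-22,3],[0,0,0],45],[[-32,-22,3],[0,0,0],45]]' 40
python3 -m crank '[[[-30,-21,3],[0,0,0],45],[[-30,-21,3],[0,0,0],45],[[-30,-20,3],[0,0,0],45],[[-30,-20,0],[0,0,0],45],[[0,0,0],[0,0,0.141],45],[[-11,-38,0],[0,0,0],45],[[-11,-38,0],[0,0,0],45],[[-11,-38,0],[0,0,0],45]]'
python3 -m crank '[[[-11,-38,0],[0,0,0],45],[[-11,-38,0],[0,0,0],45],[[-11,-38,0],[0,0,0],45],[[-11,-38,0],[0,0,0],45],[[-11,-38,0],[0,0,0],45],[[-11,-38,0],[0,0,0],45],[[0,0,0],[0,0,0],45]]'
python3 plan.py '[[382,-273,100,65.8],[382,-273,4,65.8]]'
```

```text
time_s: 2.1
eef_pos: [0.358, 0.3105, 0.2094]
tool_rot: [0.442, 3.11, 0.001]
ft_force: [0.2, -0.1, -0.6]
finger_gap: 0.528
grasp_force: 0.0
time_s: 2.9
eef_pos: [0.4325, 0.0808, 0.2004]
tool_rot: [0.659, 3.071, -0.0]
ft_force: [0.6, -0.3, 0.9]
finger_gap: 0.529
grasp_force: 0.0
time_s: 3.6
eef_pos: [0.3989, -0.1572, 0.2009]
tool_rot: [0.67, 3.068, -0.004]
ft_force: [1.5, 0.1, 0.4]
finger_gap: 0.525
grasp_force: 0.0
[ 382.  -273.   100.    65.8] turn [-0.002  0.002 -0.008] =1x [-0.002   0.002  -0.0076] | shift [ -32.1 -112.5  100.9] =4x [ -8.  -28.1  25.2]
[ 382.  -273.     4.    65.8] turn [0. 0. 0.] =1x [0. 0. 0.] | shift [ 0.  0. 96.] =3x [ 0.  0. 32.]
```

```bash
python3 -m crank '[[[-8,-28,25],[0,0,0],45],[[-8,-28,25],[0,0,0],45],[[-8,-28,25],[0,0,0],45],[[-8,-28,26],[0,0,0],45],[[0,0,0],[0,0,0],45],[[0,0,0],[0,0,0],45]]'
python3 plan.py '[[382,-273,4,65.8]]'; python3 b.py | grep -v scene
```

```text
time_s: 4.2
eef_pos: [0.382, -0.2674, 0.0987]
tool_rot: [-0.662, -3.069, -0.003]
ft_force: [0.5, -0.4, -0.3]
finger_gap: 0.524
grasp_force: 0.0
[ 382.  -273.     4.    65.8] turn [ 0.001 -0.002 -0.002] =1x [ 0.0014 -0.002  -0.0023] | shift [-2.3 -5.1 94.7] =3x [-0.8 -1.7 31.6]
top 383 c [ 517.4 -331.3] z 14.2 size [107.7  22.5] hdg -32.3
top 395 c [ 485.3 -382.5] z 14.2 size [109.4  22.8] hdg -36.9
top 407 c [ 463.1 -438.4] z 14.2 size [108.8  23.5] hdg -26.8
```

```bash
python3 -m crank '[[[-2,-5,31],[0,0,0],45],[[0,0,31],[0,0,0],45],[[0,0,32],[0,0,0],45],[[0,0,0],[0,0,0],20],[[0,0,0],[0,0,0],20],[[0,0,0],[0,0,0],20],[[0,0,0],[0,0,0],20]]' 50
python3 -m crank '[[[0,0,-30],[0,0,0],20],[[0,0,-30],[0,0,0],20],[[0,0,-40],[0,0,0],20],[[0,0,-40],[0,0,0],20],[[0,0,-36],[0,0,0],20],[[0,0,0],[0,0,0],20]]'
python3 plan.py '[["c",0,-33,175,90],["c",0,-33,9,90]]'
```

```text
time_s: 5.0
eef_pos: [0.3836, -0.2748, 0.0075]
tool_rot: [0.659, 3.068, -0.004]
ft_force: [-0.2, -0.6, 0.7]
finger_gap: 0.287
grasp_force: 51.1
time_s: 5.6
eef_pos: [0.3856, -0.2772, 0.1891]
tool_rot: [0.658, 3.058, -0.014]
ft_force: [-0.2, -0.2, 0.9]
finger_gap: 0.285
grasp_force: 51.2
[ 514.2 -103.   175.    57.8] turn [-0.005  0.015  0.138] =1x [-0.0049  0.0151  0.1383] | shift [-16.  215.9  14.1] =6x [-2.7 36.   2.3]
[ 514.2 -103.     9.    57.8] turn [0. 0. 0.] =1x [0. 0. 0.] | shift [  0.   0. 166.] =5x [ 0.   0.  33.2]
```

```bash
python3 -m crank '[[[0,0,0],[0,0,0.138],20],[[-3,36,0],[0,0,0],20],[[-3,36,0],[0,0,0],20],[[-3,36,0],[0,0,0],20],[[-3,36,0],[0,0,0],20],[[-2,36,0],[0,0,0],20],[[-2,36,0],[0,0,0],20],[[0,0,0],[0,0,0],20]]'
python3 plan.py '[["c",0,-33,60,90],["c",0,-33,12,90]]'
python3 -m crank '[[[0,0,0],[0,0,0],20],[[0,0,0],[0,0,0],20]]' 
python3 plan.py '[["c",0,-33,60,90],["c",0,-33,12,90]]'
```

```text
time_s: 6.4
eef_pos: [0.5124, -0.096, 0.1818]
tool_rot: [0.863, 3.019, 0.002]
ft_force: [0.4, -0.4, 0.4]
finger_gap: 0.285
grasp_force: 51.2
[ 514.2 -103.    60.    57.8] turn [0.002 0.001 0.005] =1x [0.002  0.0012 0.005 ] | shift [ -5.3  -4.9 121.8] =4x [-1.3 -1.2 30.4]
[ 514.2 -103.    12.    57.8] turn [0. 0. 0.] =1x [0. 0. 0.] | shift [ 0.  0. 48.] =2x [ 0.  0. 24.]
time_s: 6.6
eef_pos: [0.5101, -0.0998, 0.1813]
tool_rot: [-0.872, -3.018, 0.001]
ft_force: [-0.2, -0.5, -0.4]
finger_gap: 0.286
grasp_force: 51.2
[ 514.2 -103.    60.    57.8] turn [-0.001 -0.    -0.   ] =1x [-0.0005 -0.0001 -0.0003] | shift [ -5.2  -0.5 121.3] =4x [-1.3 -0.1 30.3]
[ 514.2 -103.    12.    57.8] turn [0. 0. 0.] =1x [0. 0. 0.] | shift [ 0.  0. 48.] =2x [ 0.  0. 24.]
```

```bash
python3 -m crank '[[[-5,0,30],[0,0,0],20],[[0,0,30],[0,0,0],20],[[0,0,31],[0,0,0],20],[[0,0,30],[0,0,0],20],[[0,0,0],[0,0,0],20],[[0,0,0],[0,0,0],20],[[0,0,0],[0,0,0],20]]' 
python3 plan.py '[["c",0,-33,12,90]]'
python3 -m crank '[[[0,0,20],[0,0,0],20],[[0,0,20],[0,0,0],20],[[0,0,6],[0,0,0],20],[[0,0,0],[0,0,0],20],[[0,0,0],[0,0,0],20]]'
```

```text
time_s: 7.3
eef_pos: [0.5163, -0.1032, 0.0623]
tool_rot: [0.871, 3.014, -0.001]
ft_force: [0.3, -0.2, 0.1]
finger_gap: 0.286
grasp_force: 51.2
[ 514.2 -103.    12.    57.8] turn [ 0.001  0.004 -0.001] =1x [ 0.0007  0.0037 -0.0008] | shift [ 1.8 -1.  50.3] =2x [ 0.9 -0.5 25.1]
time_s: 7.8
eef_pos: [0.5161, -0.1025, 0.0157]
tool_rot: [0.87, 3.016, -0.0]
ft_force: [0.3, 0.3, 0.5]
finger_gap: 0.28
grasp_force: 51.2
```

```bash
python3 -m crank '[[[0,0,4],[0,0,0],20],[[0,0,0],[0,0,0],20],[[0,0,0],[0,0,0],20]]' 
python3 -m crank '[[[0,0,0],[0,0,0],42],[[0,0,0],[0,0,0],42],[[0,0,0],[0,0,0],42],[[0,0,-35],[0,0,0],42],[[0,0,-40],[0,0,0],42],[[0,0,-40],[0,0,0],42],[[0,0,-40],[0,0,0],42],[[0,0,0],[0,0,0],42]]' 
python3 -m crank '[[[0,0,0],[0,0,0],42],[[0,0,0],[0,0,0],42]]' >/dev/null
python3 plan.py '[[351.5,-327.5,170,49],[351.5,-327.5,60,49],[351.5,-327.5,4,49]]'
```

```text
time_s: 8.1
eef_pos: [0.5151, -0.1021, 0.0106]
tool_rot: [0.871, 3.018, -0.0]
ft_force: [0.2, -0.2, -0.4]
finger_gap: 0.289
grasp_force: 51.2
time_s: 8.9
eef_pos: [0.5196, -0.1037, 0.1724]
tool_rot: [0.867, 3.005, -0.002]
ft_force: [0.7, -0.3, 0.5]
finger_gap: 0.493
grasp_force: 0.0
[ 351.5 -327.5  170.    49. ] turn [-0.001 -0.003  0.154] =2x [-0.0004 -0.0013  0.0769] | shift [ -25.8 -277.    -6. ] =7x [ -3.7 -39.6  -0.9]
[ 351.5 -327.5   60.    49. ] turn [0. 0. 0.] =1x [0. 0. 0.] | shift [  0.   0. 110.] =3x [ 0.   0.  36.7]
[ 351.5 -327.5    4.    49. ] turn [0. 0. 0.] =1x [0. 0. 0.] | shift [ 0.  0. 56.] =2x [ 0.  0. 28.]
```

```bash
cat > chk.py <<'E'
from h import *
import sys
C=np.array([.5318,-.0751]);a=np.radians(-32.2);E=np.array([[np.cos(a),np.sin(a)],[-np.sin(a),np.cos(a)]])
lo,hi=float(sys.argv[1])/1e3,float(sys.argv[2])/1e3
for cam in("top","scene"):
    p,d=grab_frame(cam);W=world(cam,d);q=(W[...,:2]-C)@E.T
    m=((W[...,2]>lo)&(W[...,2]<hi)&(d>0)&(abs(q[...,0])<.08)&(abs(q[...,1])<.088)).astype(np.uint8)
    n,L,st,_=cv2.connectedComponentsWithStats(m,connectivity=4)
    for i in range(1,n):
        if st[i,4]<60: continue
        c,s,an=cv2.minAreaRect((q[L==i]*1000).astype(np.float32))
        if s[0]<s[1]: an+=90;s=s[::-1]
        print(cam,st[i,4],"carton xy",np.round(c,1),"z",round(np.median(W[L==i][:,2])*1e3,1),"size",np.round(s,1),"hdg",round((an+90)%180-90,1))
E
python3 -m crank '[[[0,0,0],[0,0,0.077],42],[[0,0,0],[0,0,0.077],42],[[-4,-40,0],[0,0,0],42],[[-4,-40,0],[0,0,0],42],[[-4,-40,0],[0,0,0],42],[[-4,-40,0],[0,0,0],42],[[-4,-39,0],[0,0,0],42],[[-4,-39,0],[0,0,0],42]]' 
python3 -m crank '[[[-2,-39,0],[0,0,0],42],[[0,0,36],[0,0,0],42],[[0,0,36],[0,0,0],42],[[0,0,36],[0,0,0],42],[[0,0,0],[0,0,0],42],[[0,0,0],[0,0,0],42],[[0,0,0],[0,0,0],42]]' 
python3 chk.py 12 27
python3 plan.py '[[351.5,-327.5,4,49]]'
```

```text
time_s: 9.9
eef_pos: [0.3747, -0.2973, 0.1631]
tool_rot: [-1.099, -2.939, -0.003]
ft_force: [0.5, -0.6, -0.1]
finger_gap: 0.492
grasp_force: 0.0
time_s: 10.6
eef_pos: [0.3536, -0.329, 0.0586]
tool_rot: [1.099, 2.941, -0.002]
ft_force: [0.1, -0.2, 0.4]
finger_gap: 0.489
grasp_force: 0.0
top 468 carton xy [ -0.2 -29.9] z 18.2 size [109.5  26.9] hdg 0.6
[ 351.5 -327.5    4.    49. ] turn [-0.001  0.004  0.   ] =1x [-0.0009  0.004   0.0002] | shift [ 3.1 -0.1 55.3] =2x [ 1.6 -0.1 27.6]
```

```bash
python3 -m crank '[[[2,0,27],[0,0,0],42],[[0,0,26],[0,0,0],42],[[0,0,0],[0,0,0],42],[[0,0,0],[0,0,0],20],[[0,0,0],[0,0,0],20],[[0,0,0],[0,0,0],20],[[0,0,0],[0,0,0],20]]'
python3 -m crank '[[[0,0,-30],[0,0,0],20],[[0,0,-35],[0,0,0],20],[[0,0,-35],[0,0,0],20],[[0,0,-35],[0,0,0],20],[[0,0,-35],[0,0,0],20],[[0,0,0],[0,0,0],20],[[0,0,0],[0,0,0],20]]'
python3 plan.py '[["c",0,34,175,90],["c",0,34,60,90]]'
```

```text
time_s: 11.4
eef_pos: [0.3521, -0.328, 0.0058]
tool_rot: [1.099, 2.94, -0.003]
ft_force: [-0.0, -0.3, 4.3]
finger_gap: 0.287
grasp_force: 50.9
time_s: 12.1
eef_pos: [0.3516, -0.3273, 0.1755]
tool_rot: [1.1, 2.94, -0.002]
ft_force: [0.6, -0.1, -0.9]
finger_gap: 0.284
grasp_force: 50.3
[549.9 -46.3 175.   57.8] turn [-0.001  0.003 -0.154] =2x [-0.0004  0.0014 -0.0769] | shift [-18.1 343.4   0.5] =9x [-2.  38.2  0.1]
[549.9 -46.3  60.   57.8] turn [0. 0. 0.] =1x [0. 0. 0.] | shift [  0.   0. 115.] =3x [ 0.   0.  38.3]
```

```bash
python3 -m crank '[[[0,0,0],[0,0,-0.077],20],[[0,0,0],[0,0,-0.077],20],[[-2,38,0],[0,0,0],20],[[-2,38,0],[0,0,0],20],[[-2,38,0],[0,0,0],20],[[-2,38,0],[0,0,0],20],[[-2,38,0],[0,0,0],20],[[-2,38,0],[0,0,0],20]]'
python3 -m crank '[[[-2,38,0],[0,0,0],20],[[-2,38,0],[0,0,0],20],[[-2,39,0],[0,0,0],20],[[0,0,0],[0,0,0],20],[[0,0,0],[0,0,0],20],[[0,0,0],[0,0,0],20]]'
python3 plan.py '[["c",0,34,60,90]]'
```

```text
time_s: 12.9
eef_pos: [0.482, -0.1381, 0.172]
tool_rot: [-0.87, -3.014, -0.001]
ft_force: [1.0, -0.4, 0.3]
finger_gap: 0.287
grasp_force: 50.3
time_s: 13.5
eef_pos: [0.5477, -0.0465, 0.1727]
tool_rot: [-0.871, -3.015, 0.001]
ft_force: [-0.2, 0.9, -0.8]
finger_gap: 0.284
grasp_force: 50.3
[549.9 -46.3  60.   57.8] turn [-0.002 -0.003 -0.   ] =1x [-0.0015 -0.0029 -0.0003] | shift [ -1.8   1.3 112.7] =3x [-0.6  0.4 37.6]
```

```bash
python3 -m crank '[[[-1,1,37],[0,0,0],20],[[0,0,37],[0,0,0],20],[[0,0,38],[0,0,0],20],[[0,0,0],[0,0,0],20],[[0,0,30],[0,0,0],20],[[0,0,15],[0,0,0],20],[[0,0,0],[0,0,0],20],[[0,0,0],[0,0,0],20]]'
python3 plan.py '[["c",0,34,10.5,90]]'
```

```text
time_s: 14.3
eef_pos: [0.5511, -0.0462, 0.0184]
tool_rot: [0.871, 3.017, 0.0]
ft_force: [-0.8, -0.6, 0.2]
finger_gap: 0.289
grasp_force: 50.3
[549.9 -46.3  10.5  57.8] turn [ 0.     0.001 -0.   ] =1x [ 0.0003  0.001  -0.0003] | shift [ 0.9 -0.7  7.9] =1x [ 0.9 -0.7  7.9]
```

```bash
python3 b.py | tail -6
```

```text
scene 94 c [ 476.5 -150.6] z 12.4 size [108.8   7.9] hdg -34.1
scene 317 c [ 448.3 -187.9] z 12.3 size [59.6 42.7] hdg 55.7
scene 453 c [ 518.5 -334. ] z 15.0 size [106.2  26.6] hdg -32.7
scene 103 c [ 694.  -425.2] z 12.5 size [129.2   7.5] hdg -30.5
scene 508 c [ 487.7 -385.7] z 14.9 size [107.3  27.1] hdg -36.8
scene 542 c [ 465.3 -443.3] z 14.8 size [108.4  25.9] hdg -26.3
```

```bash
python3 -m crank '[[[1,-1,7],[0,0,0],20],[[0,0,0],[0,0,0],20],[[0,0,0],[0,0,0],20],[[0,0,0],[0,0,0],20]]'
python3 -m crank '[[[0,0,0],[0,0,0],42],[[0,0,0],[0,0,0],42],[[0,0,0],[0,0,0],42],[[0,0,-30],[0,0,0],42],[[0,0,-40],[0,0,0],42],[[0,0,-40],[0,0,0],42],[[0,0,-40],[0,0,0],42],[[0,0,0],[0,0,0],42]]' 
python3 -m crank '[[[0,0,0],[0,0,0],42],[[0,0,0],[0,0,0],42]]' >/dev/null
python3 plan.py '[[517.5,-331.5,165,57.6],[517.5,-331.5,60,57.6],[517.5,-331.5,5,57.6]]'
```

```text
time_s: 14.8
eef_pos: [0.5492, -0.046, 0.0104]
tool_rot: [0.871, 3.018, 0.0]
ft_force: [-0.7, 0.5, -0.1]
finger_gap: 0.282
grasp_force: 50.3
time_s: 15.6
eef_pos: [0.5541, -0.0472, 0.1677]
tool_rot: [0.867, 3.005, 0.001]
ft_force: [0.2, 0.7, 0.7]
finger_gap: 0.493
grasp_force: 0.0
[ 517.5 -331.5  165.    57.6] turn [-0.001 -0.002  0.004] =1x [-0.0008 -0.0024  0.0037] | shift [-127.3 -257.6   -6. ] =8x [-15.9 -32.2  -0.8]
[ 517.5 -331.5   60.    57.6] turn [0. 0. 0.] =1x [0. 0. 0.] | shift [  0.   0. 105.] =3x [ 0.  0. 35.]
[ 517.5 -331.5    5.    57.6] turn [0. 0. 0.] =1x [0. 0. 0.] | shift [ 0.  0. 55.] =2x [ 0.   0.  27.5]
```

```bash
python3 -m crank '[[[-16,-32,0],[0,0,0],42],[[-16,-32,0],[0,0,0],42],[[-16,-32,0],[0,0,0],42],[[-16,-32,0],[0,0,0],42],[[-16,-32,0],[0,0,0],42],[[-16,-32,0],[0,0,0],42],[[-16,-33,0],[0,0,0],42],[[-16,-33,0],[0,0,0],42]]' 
python3 -m crank '[[[0,0,0],[0,0,0],42],[[0,0,35],[0,0,0],42],[[0,0,35],[0,0,0],42],[[0,0,35],[0,0,0],42],[[0,0,0],[0,0,0],42],[[0,0,0],[0,0,0],42],[[0,0,0],[0,0,0],42]]' 
python3 chk.py 12 27
python3 plan.py '[[517.5,-331.5,5,57.6]]'
```

```text
time_s: 16.6
eef_pos: [0.5185, -0.333, 0.1575]
tool_rot: [-0.87, -3.014, -0.003]
ft_force: [1.6, 1.0, 0.6]
finger_gap: 0.491
grasp_force: 0.0
time_s: 17.3
eef_pos: [0.5213, -0.3331, 0.057]
tool_rot: [0.869, 3.016, -0.002]
ft_force: [0.6, 1.3, 0.9]
finger_gap: 0.491
grasp_force: 0.0
top 474 carton xy [-2.9 35.4] z 18.2 size [109.7  27.5] hdg 0.1
top 315 carton xy [  5.  -29.4] z 18.2 size [99.2 25.6] hdg 0.5
scene 350 carton xy [-1.  33.1] z 18.9 size [109.2  33.4] hdg 0.4
[ 517.5 -331.5    5.    57.6] turn [-0.001  0.005  0.004] =1x [-0.0006  0.0045  0.004 ] | shift [ 4.6 -0.4 52.9] =2x [ 2.3 -0.2 26.4]
```

```bash
python3 -m crank '[[[3,0,26],[0,0,0],42],[[0,0,26],[0,0,0],42],[[0,0,0],[0,0,0],42],[[0,0,0],[0,0,0],20],[[0,0,0],[0,0,0],20],[[0,0,0],[0,0,0],20],[[0,0,0],[0,0,0],20]]'
python3 -m crank '[[[0,0,-30],[0,0,0],20],[[0,0,-35],[0,0,0],20],[[0,0,-35],[0,0,0],20],[[0,0,-35],[0,0,0],20],[[0,0,-35],[0,0,0],20],[[0,0,0],[0,0,0],20],[[0,0,0],[0,0,0],20]]'
python3 plan.py '[["c",33,1,175,0],["c",33,1,60,0]]'
```

```text
time_s: 18.1
eef_pos: [0.5186, -0.3319, 0.005]
tool_rot: [0.87, 3.016, -0.002]
ft_force: [-0.1, 0.8, 3.4]
finger_gap: 0.285
grasp_force: 52.0
time_s: 18.8
eef_pos: [0.5182, -0.3316, 0.1751]
tool_rot: [0.87, 3.015, -0.002]
ft_force: [-0.6, -0.3, -1.1]
finger_gap: 0.285
grasp_force: 51.6
[560.3 -91.8 175.  -32.2] turn [-0.003  0.002 -1.571] =11x [-0.0003  0.0002 -0.1428] | shift [-2.253e+02  9.220e+01  1.000e-01] =7x [-32.2  13.2   0. ]
[560.3 -91.8  60.  -32.2] turn [0. 0. 0.] =1x [0. 0. 0.] | shift [  0.   0. 115.] =3x [ 0.   0.  38.3]
```

```bash
python3 -m crank '[[[11.5,28,0],[0,0,0],20],[[11.5,28,0],[0,0,0],20],[[11.5,28,0],[0,0,0],20],[[11.5,28,0],[0,0,0],20],[[11.5,28,0],[0,0,0],20],[[11.5,28,0],[0,0,0.1428],20],[[11,-28,0],[0,0,0.1428],20],[[0,0,0],[0,0,0.1428],20]]'
python3 -m crank '[[[0,0,0],[0,0,0.1428],20],[[0,0,0],[0,0,0.1428],20],[[0,0,0],[0,0,0.1428],20],[[0,0,0],[0,0,0.1428],20],[[0,0,0],[0,0,0.1428],20],[[0,0,0],[0,0,0.1428],20],[[0,0,0],[0,0,0.1428],20],[[0,0,0],[0,0,0.1428],20]]'
python3 -m crank '[[[0,0,0],[0,0,0],20],[[0,0,0],[0,0,0],20]]'
python3 plan.py '[["c",33,1,165,0],["c",33,1,60,0]]'
```

```text
time_s: 19.6
eef_pos: [0.5187, -0.1648, 0.1705]
tool_rot: [-1.496, -2.755, 0.002]
ft_force: [-0.4, -0.8, -0.6]
finger_gap: 0.289
grasp_force: 51.6
time_s: 20.4
eef_pos: [0.5206, -0.1656, 0.171]
tool_rot: [-2.752, -1.509, 0.004]
ft_force: [-0.4, 0.1, -0.4]
finger_gap: 0.293
grasp_force: 51.6
time_s: 20.6
eef_pos: [0.5211, -0.1658, 0.1718]
tool_rot: [-2.746, -1.521, 0.003]
ft_force: [0.2, 0.4, 0.1]
finger_gap: 0.287
grasp_force: 51.6
[560.3 -91.8 165.  -32.2] turn [-0.003  0.     0.003] =1x [-0.0029  0.0003  0.0031] | shift [83.5 -6.3  6.8] =3x [27.8 -2.1  2.3]
[560.3 -91.8  60.  -32.2] turn [0. 0. 0.] =1x [0. 0. 0.] | shift [  0.   0. 105.] =3x [ 0.  0. 35.]
```

```bash
python3 -m crank '[[[28,-2,0],[0,0,0],20],[[28,-2,0],[0,0,0],20],[[27,-2,0],[0,0,0],20],[[0,0,0],[0,0,0],20],[[0,0,35],[0,0,0],20],[[0,0,35],[0,0,0],20],[[0,0,35],[0,0,0],20],[[0,0,0],[0,0,0],20]]'
python3 -m crank '[[[0,0,0],[0,0,0],20],[[0,0,0],[0,0,0],20]]'
python3 plan.py '[["c",33,1,25,0]]'
```

```text
time_s: 21.4
eef_pos: [0.5555, -0.0917, 0.0624]
tool_rot: [-2.741, -1.515, 0.015]
ft_force: [-0.8, 0.9, -1.0]
finger_gap: 0.284
grasp_force: 51.6
time_s: 21.6
eef_pos: [0.5629, -0.0937, 0.0705]
tool_rot: [2.747, 1.518, 0.004]
ft_force: [0.4, 0.0, 0.3]
finger_gap: 0.286
grasp_force: 51.6
[560.3 -91.8  25.  -32.2] turn [ 0.004 -0.001  0.001] =1x [ 0.0038 -0.0008  0.0005] | shift [ 0.2 -3.2 45.5] =2x [ 0.1 -1.6 22.7]
```

```bash
python3 -m crank '[[[0,-3,20],[0,0,0],20],[[0,0,15],[0,0,0],20],[[0,0,5],[0,0,0],20],[[0,0,0],[0,0,0],20],[[0,0,0],[0,0,0],20],[[0,0,0],[0,0,0],20]]'
python3 plan.py '[["c",33,1,24.5,0]]'
```

```text
time_s: 22.2
eef_pos: [0.5595, -0.0915, 0.0292]
tool_rot: [2.749, 1.518, 0.002]
ft_force: [0.2, 0.7, -1.6]
finger_gap: 0.288
grasp_force: 51.6
[560.3 -91.8  24.5 -32.2] turn [ 0.002 -0.     0.   ] =1x [ 0.0017 -0.0004  0.0003] | shift [0.1 0.8 4.7] =1x [0.1 0.8 4.7]
```

```bash
python3 -m crank '[[[0,1,4.5],[0,0,0],20],[[0,0,0],[0,0,0],20],[[0,0,0],[0,0,0],20]]'
python3 -m crank '[[[0,0,0],[0,0,0],40],[[0,0,0],[0,0,0],40],[[0,0,0],[0,0,0],40],[[0,0,-30],[0,0,0],40],[[0,0,-40],[0,0,0],40],[[0,0,-40],[0,0,0],40],[[0,0,-30],[0,0,0],40],[[0,0,0],[0,0,-0.14],40]]' 
python3 -m crank '[[[0,0,0],[0,0,-0.14],40],[[0,0,0],[0,0,-0.14],40],[[0,0,0],[0,0,-0.14],40],[[0,0,0],[0,0,-0.14],40],[[0,0,0],[0,0,-0.14],40],[[0,0,0],[0,0,-0.14],40],[[0,0,0],[0,0,-0.14],40],[[0,0,0],[0,0,-0.14],40]]'
python3 -m crank '[[[0,0,0],[0,0,-0.14],40],[[0,0,0],[0,0,-0.08],40],[[0,0,0],[0,0,0],40],[[0,0,0],[0,0,0],40]]'
python3 plan.py '[[486.5,-383.5,160,52.8],[486.5,-383.5,60,52.8]]'; python3 chk.py 29 40
```

```text
time_s: 22.5
eef_pos: [0.5599, -0.0919, 0.024]
tool_rot: [2.75, 1.518, 0.001]
ft_force: [0.1, -0.7, 0.3]
finger_gap: 0.288
grasp_force: 51.7
time_s: 23.3
eef_pos: [0.5634, -0.0929, 0.1701]
tool_rot: [2.627, 1.707, 0.012]
ft_force: [0.0, 0.2, 0.7]
finger_gap: 0.47
grasp_force: 0.0
time_s: 24.1
eef_pos: [0.5593, -0.0916, 0.1636]
tool_rot: [-1.319, -2.851, 0.0]
ft_force: [-0.5, -0.7, -0.6]
finger_gap: 0.468
grasp_force: 0.0
time_s: 24.5
eef_pos: [0.5594, -0.0917, 0.1637]
tool_rot: [-1.009, -2.975, 0.0]
ft_force: [-0.0, -0.2, 0.2]
finger_gap: 0.471
grasp_force: 0.0
[ 486.5 -383.5  160.    52.8] turn [-0.    -0.    -0.005] =1x [-0.0001 -0.0003 -0.005 ] | shift [-118.4 -276.5    3.7] =8x [-14.8 -34.6   0.5]
[ 486.5 -383.5   60.    52.8] turn [0. 0. 0.] =1x [0. 0. 0.] | shift [  0.   0. 100.] =3x [ 0.   0.  33.3]
top 344 carton xy [32.8  3.6] z 33.3 size [109.2  26.4] hdg 89.8
scene 178 carton xy [35.1 24. ] z 34.3 size [70.7 25.9] hdg -86.8
```

```bash
python3 -m crank '[[[-15,-34,0],[0,0,0],42],[[-15,-34,0],[0,0,0],42],[[-15,-35,0],[0,0,0],42],[[-15,-35,0],[0,0,0],42],[[-15,-35,0],[0,0,0],42],[[-15,-35,0],[0,0,0],42],[[-15,-35,0],[0,0,0],42],[[-14,-34,0],[0,0,0],42]]' 
python3 -m crank '[[[0,0,0],[0,0,0],42],[[0,0,33],[0,0,0],42],[[0,0,33],[0,0,0],42],[[0,0,33],[0,0,0],42],[[0,0,0],[0,0,0],42],[[0,0,0],[0,0,0],42],[[0,0,0],[0,0,0],42]]' 
python3 plan.py '[[486.5,-383.5,5,52.8]]'
```

```text
time_s: 25.4
eef_pos: [0.4853, -0.3857, 0.1638]
tool_rot: [1.009, 2.975, -0.0]
ft_force: [0.1, -0.5, 0.5]
finger_gap: 0.493
grasp_force: 0.0
time_s: 26.1
eef_pos: [0.4874, -0.3851, 0.0672]
tool_rot: [1.006, 2.973, -0.003]
ft_force: [0.3, -0.2, 0.4]
finger_gap: 0.498
grasp_force: 0.0
[ 486.5 -383.5    5.    52.8] turn [-0.001  0.004 -0.003] =1x [-0.0005  0.004  -0.0031] | shift [ 1.6  0.7 62.2] =2x [ 0.8  0.4 31.1]
```

```bash
python3 -m crank '[[[2,1,31],[0,0,0],42],[[0,0,30],[0,0,0],42],[[0,0,0],[0,0,0],42],[[0,0,0],[0,0,0],20],[[0,0,0],[0,0,0],20],[[0,0,0],[0,0,0],20],[[0,0,0],[0,0,0],20]]'
python3 -m crank '[[[0,0,-30],[0,0,0],20],[[0,0,-35],[0,0,0],20],[[0,0,-35],[0,0,0],20],[[0,0,-35],[0,0,0],20],[[0,0,-35],[0,0,0],20],[[0,0,0],[0,0,0],20],[[0,0,0],[0,0,0],20]]'
python3 plan.py '[["c",-33,1,170,85],["c",-33,1,165,0]]'
```

```text
time_s: 26.8
eef_pos: [0.4862, -0.3834, 0.006]
tool_rot: [1.006, 2.972, -0.003]
ft_force: [0.4, -0.3, 4.8]
finger_gap: 0.287
grasp_force: 52.1
time_s: 27.5
eef_pos: [0.4855, -0.3828, 0.1757]
tool_rot: [1.006, 2.973, -0.003]
ft_force: [-0.4, 0.2, -0.8]
finger_gap: 0.289
grasp_force: 51.6
[504.4 -56.7 170.   52.8] turn [-0.001  0.004 -0.003] =1x [-0.0006  0.0035 -0.0034] | shift [182.1 271.2   5.7] =9x [20.2 30.1  0.6]
[504.4 -56.7 165.  -32.2] turn [0.    0.    1.484] =11x [0.     0.     0.1349] | shift [0. 0. 5.] =1x [0. 0. 5.]
```

```bash
python3 -m crank '[[[20,30,0],[0,0,0],20],[[20,30,0],[0,0,0],20],[[20,30,0],[0,0,0],20],[[20,30,0],[0,0,0],20],[[20,30,0],[0,0,0],20],[[20,30,0],[0,0,0],20],[[20,30,0],[0,0,0],20],[[20,30,0],[0,0,0],20]]'
python3 -m crank '[[[22,31,0],[0,0,0],20],[[0,0,0],[0,0,0.135],20],[[0,0,0],[0,0,0.135],20],[[0,0,0],[0,0,0.135],20],[[0,0,0],[0,0,0.135],20],[[0,0,0],[0,0,0.135],20],[[0,0,0],[0,0,0.135],20],[[0,0,0],[0,0,0.135],20]]'
python3 -m crank '[[[0,0,0],[0,0,0.135],20],[[0,0,0],[0,0,0.135],20],[[0,0,0],[0,0,0.135],20],[[0,0,0],[0,0,0.134],20],[[0,0,0],[0,0,0],20],[[0,0,0],[0,0,0],20],[[0,0,0],[0,0,0],20]]'
python3 plan.py '[["c",-33,1,60,0]]'
```

```text
time_s: 28.3
eef_pos: [0.5019, -0.0923, 0.1717]
tool_rot: [-1.006, -2.972, -0.0]
ft_force: [-0.3, -0.6, -1.5]
finger_gap: 0.287
grasp_force: 51.6
time_s: 29.1
eef_pos: [0.5032, -0.0558, 0.1716]
tool_rot: [-2.254, -2.183, 0.003]
ft_force: [-0.1, -1.0, -1.1]
finger_gap: 0.283
grasp_force: 51.6
time_s: 29.8
eef_pos: [0.5043, -0.0561, 0.173]
tool_rot: [-2.751, -1.515, 0.002]
ft_force: [1.4, 0.5, -0.8]
finger_gap: 0.285
grasp_force: 51.6
[504.4 -56.7  60.  -32.2] turn [-0.001  0.    -0.002] =1x [-0.0015  0.0004 -0.002 ] | shift [ -0.4   0.4 113. ] =3x [-0.1  0.1 37.7]
```

```bash
python3 -m crank '[[[0,0,37],[0,0,0],20],[[0,0,37],[0,0,0],20],[[0,0,38],[0,0,0],20],[[0,0,0],[0,0,0],20],[[0,0,15],[0,0,0],20],[[0,0,10],[0,0,0],20],[[0,0,0],[0,0,0],20],[[0,0,0],[0,0,0],20]]'
python3 plan.py '[["c",-33,1,25,0]]'
```

```text
time_s: 30.6
eef_pos: [0.5056, -0.0565, 0.0378]
tool_rot: [2.752, 1.513, 0.002]
ft_force: [1.7, -0.5, -0.9]
finger_gap: 0.286
grasp_force: 51.6
[504.4 -56.7  25.  -32.2] turn [ 0.001 -0.    -0.003] =1x [ 0.0013 -0.0004 -0.0035] | shift [-0.8 -0.9 12.8] =1x [-0.8 -0.9 12.8]
```

Then release and go for C (464.5,-440, heading -26.7 → tool y 63.3, turn -1.667).

```bash
python3 -m crank '[[[-1,-1,8],[0,0,0],20],[[0,0,4],[0,0,0],20],[[0,0,0],[0,0,0],20],[[0,0,0],[0,0,0],20],[[0,0,0],[0,0,0],20]]'
python3 -m crank '[[[0,0,0],[0,0,0],40],[[0,0,0],[0,0,0],40],[[0,0,0],[0,0,0],40],[[0,0,-30],[0,0,0],40],[[0,0,-40],[0,0,0],40],[[0,0,-40],[0,0,0],40],[[0,0,-30],[0,0,0],40],[[0,0,0],[0,0,-0.14],40]]' 
python3 -m crank '[[[0,0,0],[0,0,-0.14],40],[[0,0,0],[0,0,-0.14],40],[[0,0,0],[0,0,-0.14],40],[[0,0,0],[0,0,-0.14],40],[[0,0,0],[0,0,-0.14],40],[[0,0,0],[0,0,-0.14],40],[[0,0,0],[0,0,-0.14],40],[[0,0,0],[0,0,-0.14],40]]'
python3 -m crank '[[[0,0,0],[0,0,-0.14],40],[[0,0,0],[0,0,-0.14],40],[[0,0,0],[0,0,-0.127],40],[[0,0,0],[0,0,0],40],[[0,0,0],[0,0,0],40]]'
python3 plan.py '[[464.5,-440,160,63.3],[464.5,-440,60,63.3]]'; python3 chk.py 29 40
```

```text
time_s: 31.1
eef_pos: [0.5036, -0.0566, 0.025]
tool_rot: [2.753, 1.513, 0.0]
ft_force: [-0.6, 0.4, 2.4]
finger_gap: 0.286
grasp_force: 51.9
time_s: 31.9
eef_pos: [0.5073, -0.0576, 0.1704]
tool_rot: [2.63, 1.702, 0.012]
ft_force: [0.5, 0.4, 0.2]
finger_gap: 0.469
grasp_force: 0.0
time_s: 32.7
eef_pos: [0.5032, -0.0565, 0.1645]
tool_rot: [-1.325, -2.848, 0.0]
ft_force: [0.6, -0.2, 0.1]
finger_gap: 0.473
grasp_force: 0.0
time_s: 33.2
eef_pos: [0.5033, -0.0565, 0.1646]
tool_rot: [-0.735, -3.054, -0.0]
ft_force: [0.3, -0.5, 0.3]
finger_gap: 0.472
grasp_force: 0.0
[ 464.5 -440.   160.    63.3] turn [-0.    -0.    -0.006] =1x [-0.     -0.0003 -0.0062] | shift [-137.6 -360.     4.6] =10x [-13.8 -36.    0.5]
[ 464.5 -440.    60.    63.3] turn [0. 0. 0.] =1x [0. 0. 0.] | shift [  0.   0. 100.] =3x [ 0.   0.  33.3]
top 463 carton xy [32.7  4. ] z 33.1 size [109.7  26.5] hdg -89.7
top 253 carton xy [-33.3  -9.1] z 33.2 size [85.7 26.3] hdg -89.9
scene 176 carton xy [-30.9  21.4] z 34.4 size [73.  25.5] hdg 89.8
scene 177 carton xy [35.1 24.5] z 34.5 size [70.3 25.9] hdg -87.0
```

```bash
python3 -m crank '[[[-14,-36,0],[0,0,0],42],[[-14,-36,0],[0,0,0],42],[[-14,-36,0],[0,0,0],42],[[-14,-36,0],[0,0,0],42],[[-14,-36,0],[0,0,0],42],[[-14,-36,0],[0,0,0],42],[[-14,-36,0],[0,0,0],42],[[-14,-36,0],[0,0,0],42]]' 
python3 -m crank '[[[-13,-36,0],[0,0,0],42],[[-13,-36,0],[0,0,0],42],[[0,0,33],[0,0,0],42],[[0,0,33],[0,0,0],42],[[0,0,33],[0,0,0],42],[[0,0,0],[0,0,0],42],[[0,0,0],[0,0,0],42],[[0,0,0],[0,0,0],42]]' 
python3 plan.py '[[464.5,-440,5,63.3]]';python3 chk.py 29 40
```

```text
time_s: 34.1
eef_pos: [0.4726, -0.3656, 0.1647]
tool_rot: [0.733, 3.055, 0.0]
ft_force: [0.5, -0.7, -0.4]
finger_gap: 0.493
grasp_force: 0.0
time_s: 34.9
eef_pos: [0.4649, -0.4414, 0.0682]
tool_rot: [0.73, 3.052, -0.004]
ft_force: [0.2, -0.9, -0.1]
finger_gap: 0.495
grasp_force: 0.0
[ 464.5 -440.     5.    63.3] turn [-0.002  0.004 -0.004] =1x [-0.0018  0.0038 -0.0037] | shift [ 1.   1.1 63.2] =2x [ 0.5  0.5 31.6]
top 468 carton xy [32.9  4.1] z 33.3 size [110.6  26.3] hdg 89.9
top 472 carton xy [-33.5   3.2] z 32.9 size [109.9  26.2] hdg -89.5
scene 155 carton xy [-30.8  20.5] z 34.5 size [66.  25.7] hdg -89.6
```

```bash
python3 -m crank '[[[1,1,31],[0,0,0],42],[[0,0,31],[0,0,0],42],[[0,0,0],[0,0,0],42],[[0,0,0],[0,0,0],20],[[0,0,0],[0,0,0],20],[[0,0,0],[0,0,0],20],[[0,0,0],[0,0,0],20]]'
python3 -m crank '[[[0,0,-30],[0,0,0],20],[[0,0,-35],[0,0,0],20],[[0,0,-35],[0,0,0],20],[[0,0,-35],[0,0,0],20],[[0,0,-35],[0,0,0],20],[[0,0,0],[0,0,0],20],[[0,0,0],[0,0,0],20]]'
python3 plan.py '[["c",0,2,170,90],["c",0,2,60,90]]'
```

```text
time_s: 35.7
eef_pos: [0.464, -0.4397, 0.0056]
tool_rot: [0.73, 3.053, -0.003]
ft_force: [-0.1, -0.9, -0.7]
finger_gap: 0.289
grasp_force: 52.0
time_s: 36.4
eef_pos: [0.4638, -0.4394, 0.1759]
tool_rot: [0.73, 3.052, -0.004]
ft_force: [-0.6, -0.1, -0.8]
finger_gap: 0.288
grasp_force: 52.1
[532.9 -73.4 170.   57.8] turn [-0.001  0.004  0.092] =1x [-0.0014  0.0035  0.0924] | shift [136.6 346.6   5.9] =10x [13.7 34.7  0.6]
[532.9 -73.4  60.   57.8] turn [0. 0. 0.] =1x [0. 0. 0.] | shift [  0.   0. 110.] =3x [ 0.   0.  36.7]
```

```bash
python3 -m crank '[[[0,0,0],[0,0,0.092],20],[[14,35,0],[0,0,0],20],[[14,35,0],[0,0,0],20],[[14,35,0],[0,0,0],20],[[14,35,0],[0,0,0],20],[[14,35,0],[0,0,0],20],[[14,35,0],[0,0,0],20],[[14,35,0],[0,0,0],20]]'
python3 -m crank '[[[13,34,0],[0,0,0],20],[[13,34,0],[0,0,0],20],[[13,34,0],[0,0,0],20],[[0,0,36],[0,0,0],20],[[0,0,36],[0,0,0],20],[[0,0,15],[0,0,0],20],[[0,0,0],[0,0,0],20],[[0,0,0],[0,0,0],20]]'
python3 plan.py '[["c",0,2,40,90]]'
```

```text
time_s: 37.2
eef_pos: [0.5094, -0.1769, 0.1717]
tool_rot: [-0.87, -3.015, -0.001]
ft_force: [0.3, 1.0, -0.9]
finger_gap: 0.284
grasp_force: 52.1
time_s: 38.0
eef_pos: [0.5311, -0.0718, 0.0858]
tool_rot: [-0.87, -3.016, -0.0]
ft_force: [0.7, 0.7, -0.6]
finger_gap: 0.282
grasp_force: 52.1
[532.9 -73.4  40.   57.8] turn [-0.001 -0.002  0.   ] =1x [-0.0007 -0.0024  0.0003] | shift [-2.3 -0.4 45.8] =2x [-1.1 -0.2 22.9]
```

```bash
python3 -m crank '[[[-2,0,20],[0,0,0],20],[[0,0,15],[0,0,0],20],[[0,0,6],[0,0,0],20],[[0,0,0],[0,0,0],20],[[0,0,0],[0,0,0],20],[[0,0,0],[0,0,0],20]]'
python3 plan.py '[["c",0,2,40,90]]'
```

```text
time_s: 38.6
eef_pos: [0.5348, -0.0734, 0.0471]
tool_rot: [0.87, 3.016, -0.0]
ft_force: [0.0, 0.2, -0.5]
finger_gap: 0.29
grasp_force: 52.1
[532.9 -73.4  40.   57.8] turn [0.001 0.002 0.   ] =1x [0.0007 0.0024 0.0003] | shift [ 1.6 -1.   7.1] =1x [ 1.6 -1.   7.1]
```

```bash
python3 -m crank '[[[1,-1,6.5],[0,0,0],20],[[0,0,0],[0,0,0],20],[[0,0,0],[0,0,0],20],[[0,0,0],[0,0,0],20]]'
python3 -m crank '[[[0,0,0],[0,0,0],40],[[0,0,0],[0,0,0],40],[[0,0,0],[0,0,0],40],[[0,0,-30],[0,0,0],40],[[0,0,-40],[0,0,0],40],[[0,0,-40],[0,0,0],10],[[0,0,-50],[0,0,0],0],[[0,38,0],[0,0,0],0]]' 
python3 -m crank '[[[0,39,0],[0,0,0],0],[[0,39,0],[0,0,0],0],[[0,38,0],[0,0,0],0],[[0,0,0],[0,0,0],0],[[0,0,0],[0,0,0],0],[[0,0,0],[0,0,0],0]]'
python3 chk.py 45 53
python3 - <<'E'
from h import *
p,d=grab_frame("top");cv2.imwrite("pics/t1.png",cv2.resize(p[60:280,90:390,::-1],None,fx=2.5,fy=2.5))
W=world("top",d);a=np.radians(-32.2);ex=np.array([np.cos(a),np.sin(a)]);q=(W[...,:2]-[.5318,-.0751]);X=q@ex;Y=q@[-ex[1],ex[0]]
m=(X>.11)&(X<.35)&(W[...,2]>.03)&(d>0)
for y in np.arange(-.14,.12,.02):
    k=m&(abs(Y-y)<.01)
    if k.sum()>5: print(round(y,2),"min X",np.round(np.percentile(X[k],[0,5])*1e3),"maxz",round(W[k][:,2].max()*1e3))
E
python3 plan.py '[["c",0,156,190,90],["c",0,156,100,90],["c",0,110,115,90],["c",0,88,115,90],["c",0,68,110,90],["c",0,53,98,90],["c",0,43,81,90],["c",0,38,60,90]]'
```

```text
time_s: 39.0
eef_pos: [0.5325, -0.0735, 0.0394]
tool_rot: [0.87, 3.018, -0.0]
ft_force: [-0.2, -1.2, 0.5]
finger_gap: 0.282
grasp_force: 52.2
time_s: 39.8
eef_pos: [0.5569, -0.0449, 0.2082]
tool_rot: [0.873, 3.001, -0.002]
ft_force: [1.9, -0.6, 1.8]
finger_gap: 0.002
grasp_force: 0.0
time_s: 40.4
eef_pos: [0.6136, 0.0562, 0.1988]
tool_rot: [-0.871, -3.017, 0.001]
ft_force: [-0.9, -0.0, -0.6]
finger_gap: 0.001
grasp_force: 0.0
top 488 carton xy [-0.6  2.9] z 48.1 size [109.9  27.3] hdg 0.6
scene 339 carton xy [1.8 2.4] z 49.0 size [109.8  32.9] hdg 0.4
-0.14 min X [201. 215.] maxz 209
-0.12 min X [201. 219.] maxz 209
-0.1 min X [111. 219.] maxz 209
-0.08 min X [110. 117.] maxz 209
-0.06 min X [110. 115.] maxz 208
-0.04 min X [110. 117.] maxz 208
-0.02 min X [110. 116.] maxz 208
0.0 min X [110. 117.] maxz 208
0.02 min X [110. 117.] maxz 209
0.04 min X [110. 116.] maxz 208
0.06 min X [110. 117.] maxz 208
0.08 min X [110. 116.] maxz 209
0.1 min X [111. 117.] maxz 207
[614.9  56.9 190.   57.8] turn [-0.    -0.    -0.001] =1x [-0.0004 -0.0002 -0.0012] | shift [-0.3  1.5  9.3] =1x [-0.3  1.5  9.3]
[614.9  56.9 100.   57.8] turn [0. 0. 0.] =1x [0. 0. 0.] | shift [ 0.  0. 90.] =3x [ 0.  0. 30.]
[590.4  18.  115.   57.8] turn [0. 0. 0.] =1x [0. 0. 0.] | shift [ -0. -46. -15.] =2x [ -0.  -23.   -7.5]
[578.7  -0.6 115.   57.8] turn [0. 0. 0.] =1x [0. 0. 0.] | shift [ -0. -22.   0.] =1x [ -0. -22.   0.]
[568.  -17.6 110.   57.8] turn [0. 0. 0.] =1x [0. 0. 0.] | shift [  0. -20.   5.] =1x [  0. -20.   5.]
[560.  -30.3  98.   57.8] turn [0. 0. 0.] =1x [0. 0. 0.] | shift [ -0. -15.  12.] =1x [ -0. -15.  12.]
[554.7 -38.7  81.   57.8] turn [0. 0. 0.] =1x [0. 0. 0.] | shift [ -0. -10.  17.] =1x [ -0. -10.  17.]
[552.  -42.9  60.   57.8] turn [0. 0. 0.] =1x [0. 0. 0.] | shift [ 0. -5. 21.] =1x [ 0. -5. 21.]
```

View pics/t1.png

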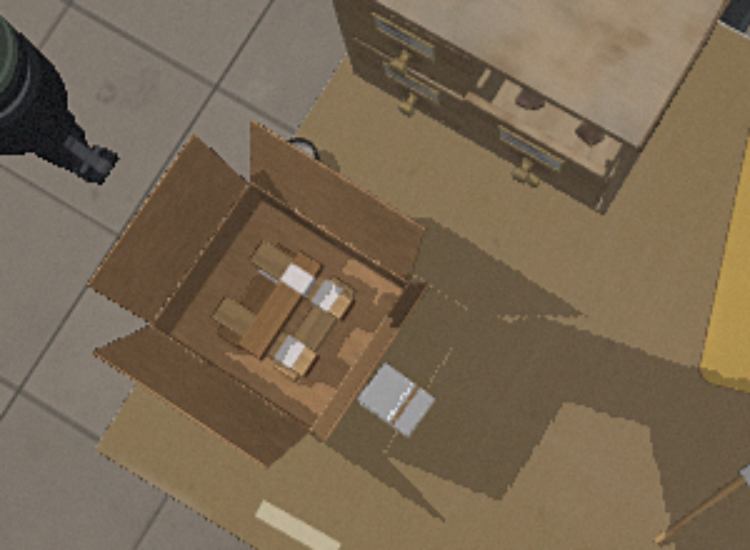

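```bash
python3 -m crank '[[[0,2,33],[0,0,0],0],[[0,0,33],[0,0,0],0],[[0,0,33],[0,0,0],0],[[0,0,0],[0,0,0],0],[[0,-16,-5],[0,0,0],0],[[0,-15,-5],[0,0,0],0],[[0,-15,-5],[0,0,0],0],[[0,-11,0],[0,0,0],0]]'
python3 -m crank '[[[0,-11,0],[0,0,0],0],[[0,-10,2],[0,0,0],0],[[0,-10,3],[0,0,0],0],[[0,-8,6],[0,0,0],0],[[0,-7,6],[0,0,0],0],[[0,-6,8],[0,0,0],0],[[0,-4,9],[0,0,0],0],[[0,-3,10],[0,0,0],0]]'
python3 -m crank '[[[0,-2,6],[0,0,0],0],[[0,0,0],[0,0,0],0],[[0,0,0],[0,0,0],0],[[0,0,0],[0,0,0],0]]'
python3 plan.py '[["c",0,38,60,90]]'
```

```text
time_s: 41.35
eef_pos: [0.5862, 0.0084, 0.1187]
tool_rot: [0.871, 3.012, 0.001]
ft_force: [0.3, 0.6, 0.8]
finger_gap: -0.001
grasp_force: 0.2
time_s: 42.15
eef_pos: [0.5533, -0.0398, 0.0703]
tool_rot: [-0.871, -3.018, 0.0]
ft_force: [0.3, 0.3, 0.5]
finger_gap: 0.002
grasp_force: 0.2
time_s: 42.55
eef_pos: [0.553, -0.0412, 0.0656]
tool_rot: [0.87, 3.018, 0.0]
ft_force: [1.0, -0.3, -0.4]
finger_gap: -0.004
grasp_force: 0.0
[552.  -42.9  60.   57.8] turn [0.    0.001 0.001] =1x [0.0003 0.0007 0.0007] | shift [-0.1 -2.   5.6] =1x [-0.1 -2.   5.6]
```

```bash
python3 -m crank '[[[0,-1,6],[0,0,0],0],[[0,0,0],[0,0,0],0],[[0,0,0],[0,0,0],0],[[0,0,-40],[0,0,0],0],[[0,0,-45],[0,0,0],0],[[0,0,-45],[0,0,0],0],[[0,-39,0],[0,0,0],0],[[0,-39,0],[0,0,0],0]]'
python3 -m crank '[[[0,-39,0],[0,0,0],0],[[0,-39,0],[0,0,0],0],[[0,-39,0],[0,0,0],0],[[0,0,0],[0,0,0],0],[[0,0,0],[0,0,0],0],[[0,0,0],[0,0,0],0]]'
python3 plan.py '[["c",0,-156,100,90]]'; python3 a.py | egrep "short|^top|^scene"
```

```text
time_s: 43.35
eef_pos: [0.5119, -0.1088, 0.1922]
tool_rot: [0.864, 3.014, -0.001]
ft_force: [-0.3, -0.9, -0.1]
finger_gap: -0.0
grasp_force: 0.0
time_s: 43.95
eef_pos: [0.4485, -0.2065, 0.1893]
tool_rot: [0.87, 3.019, 0.001]
ft_force: [-0.8, 0.7, -0.7]
finger_gap: -0.001
grasp_force: 0.0
[ 448.7 -207.1  100.    57.8] turn [ 0.001 -0.     0.001] =1x [ 0.0005 -0.      0.001 ] | shift [-0.4 -0.4 89.3] =3x [-0.1 -0.1 29.8]
top
short_flap_left 0.39 [182.1, 200.7] cent [487. -30.  58.] n [0.06 0.08 1.  ] hdg 53.2 hinge pt [494.9 -19.4] 76
short_flap_right 0.67 [225.0, 224.2] cent [ 427. -135.  100.] n [0.51 0.79 0.34] hdg 57.5 hinge pt [ 434.9 -122.3] 170
scene
short_flap_left 0.69 [276.8, 153.8] cent [567. -41.  59.] n [0.02 0.02 1.  ] hdg 57.6 hinge pt [600.   11.4] 957
short_flap_left 0.33 [212.8, 295.3] cent [ 255. -375.   23.] n [-0.  0.  1.] hdg 96.5 hinge pt [ 1162.2 -8352.4] 551
short_flap_right 0.8 [261.6, 178.2] cent [ 474. -169.   98.] n [0.5  0.8  0.34] hdg 57.9 hinge pt [ 482.1 -156.9] 1279
```

Left flap is flat (normal tilt about 0.03 rad). Right flap next, mirrored.

```bash
python3 -m crank '[[[0,0,30],[0,0,0],0],[[0,0,30],[0,0,0],0],[[0,0,29],[0,0,0],0],[[0,0,0],[0,0,0],0],[[0,16,-5],[0,0,0],0],[[0,15,-5],[0,0,0],0],[[0,15,-5],[0,0,0],0],[[0,11,0],[0,0,0],0]]'
python3 -m crank '[[[0,11,0],[0,0,0],0],[[0,10,2],[0,0,0],0],[[0,10,3],[0,0,0],0],[[0,8,6],[0,0,0],0],[[0,7,6],[0,0,0],0],[[0,6,8],[0,0,0],0],[[0,4,9],[0,0,0],0],[[0,3,10],[0,0,0],0]]'
python3 -m crank '[[[0,3,6],[0,0,0],0],[[0,0,0],[0,0,0],0],[[0,0,0],[0,0,0],0],[[0,0,0],[0,0,0],0]]'
python3 plan.py '[["c",0,-38,59.5,90]]'
```

```text
time_s: 45.75
eef_pos: [0.4803, -0.1591, 0.1176]
tool_rot: [0.869, 3.015, -0.002]
ft_force: [-0.6, -1.6, -1.2]
finger_gap: -0.004
grasp_force: 0.2
time_s: 46.55
eef_pos: [0.5101, -0.1086, 0.0703]
tool_rot: [-0.87, -3.018, -0.0]
ft_force: [-0.4, -0.3, 0.5]
finger_gap: 0.002
grasp_force: 0.2
time_s: 46.95
eef_pos: [0.5118, -0.1067, 0.0656]
tool_rot: [0.871, 3.018, -0.0]
ft_force: [-0.0, -0.2, -0.0]
finger_gap: 0.001
grasp_force: 0.0
[ 511.6 -107.3   59.5   57.8] turn [0.    0.001 0.   ] =1x [0.     0.0007 0.0002] | shift [-0.1 -0.6  6.1] =1x [-0.1 -0.6  6.1]
```

```bash
python3 -m crank '[[[0,-1,6],[0,0,0],0],[[0,0,0],[0,0,0],0],[[0,0,0],[0,0,0],0],[[0,0,-40],[0,0,0],0],[[0,0,-47],[0,0,0],0],[[0,0,-47],[0,0,0],0],[[-29,8,0],[0,0,0],0],[[-29,8,0],[0,0,0],0]]'
python3 -m crank '[[[-29,8,0],[0,0,0],0],[[-29,8,0],[0,0,0],0],[[-29,6,0],[0,0,0],0],[[0,0,0],[0,0,0],0],[[0,0,0],[0,0,0],0],[[0,0,0],[0,0,0],0]]'
python3 plan.py '[["c",146,0,103,90]]'; python3 a.py | egrep "_flap_|^top|^scene"
```

```text
time_s: 47.75
eef_pos: [0.5707, -0.1253, 0.197]
tool_rot: [0.869, 3.012, -0.001]
ft_force: [-0.5, 0.9, -0.3]
finger_gap: 0.002
grasp_force: 0.0
time_s: 48.35
eef_pos: [0.653, -0.1519, 0.193]
tool_rot: [-0.87, -3.017, -0.0]
ft_force: [-1.0, 0.2, -0.1]
finger_gap: -0.004
grasp_force: 0.0
[ 655.3 -152.9  103.    57.8] turn [-0.    -0.001  0.   ] =1x [-0.0002 -0.0013  0.0005] | shift [-2.5  0.4 90. ] =3x [-0.8  0.1 30. ]
top
short_flap_left 0.56 [181.4, 171.3] cent [554. -29.  57.] n [0.02 0.03 1.  ] hdg 58.1 hinge pt [561.6 -16.9] 2226
short_flap_right 0.86 [218.2, 192.6] cent [ 503. -117.   57.] n [-0.02 -0.02  1.  ] hdg -124.7 hinge pt [ 495.5 -127.4] 2466
long_flap_near 0.61 [201.8, 184.5] cent [524. -84.  58.] n [-0.   -0.01  1.  ] hdg -118.2 hinge pt [ 470.5 -184.6] 4143
long_flap_near 0.6 [175.3, 221.7] cent [437. -23.  98.] n [ 0.73 -0.46  0.5 ] hdg -32.3 hinge pt [456.8 -35.1] 1637
long_flap_far 0.78 [228.6, 141.2] cent [ 612. -138.   99.] n [-0.77  0.49  0.4 ] hdg 147.8 hinge pt [ 596.3 -128.6] 1518
long_flap_far 0.21 [171.1, 219.0] cent [437. -23.  97.] n [ 0.73 -0.46  0.5 ] hdg -32.3 hinge pt [456.8 -35.1] 1645
scene
short_flap_left 0.59 [267.2, 150.8] cent [559. -32.  59.] n [0.01 0.02 1.  ] hdg 62.5 hinge pt [584.8  17.9] 1333
short_flap_right 0.87 [265.2, 176.4] cent [ 505. -122.   58.] n [-0.02 -0.02  1.  ] hdg -126.4 hinge pt [ 473.7 -164.7] 1627
short_flap_right 0.24 [269.4, 147.9] cent [560. -35.  59.] n [0.01 0.02 1.  ] hdg 61.9 hinge pt [587.3  16.3] 1340
long_flap_near 0.82 [221.6, 147.1] cent [438. -25.  98.] n [ 0.73 -0.46  0.5 ] hdg -32.3 hinge pt [458.2 -37.8] 1256
long_flap_far 0.7 [311.3, 154.2] cent [ 617. -136.  101.] n [-0.77  0.49  0.4 ] hdg 147.8 hinge pt [ 600.  -125.7] 796
long_flap_far 0.58 [221.8, 150.6] cent [438. -24.  98.] n [ 0.73 -0.46  0.5 ] hdg -32.2 hinge pt [458.7 -37.1] 1271
```

```bash
python3 -m crank '[[[-2,0,30],[0,0,0],0],[[0,0,30],[0,0,0],0],[[0,0,30],[0,0,0],0],[[0,0,0],[0,0,0],0],[[16,0,-5],[0,0,0],0],[[15,0,-5],[0,0,0],0],[[15,0,-5],[0,0,0],0],[[11,0,0],[0,0,0],0]]'
python3 -m crank '[[[11,0,0],[0,0,0],0],[[10,0,2],[0,0,0],0],[[10,0,3],[0,0,0],0],[[8,0,6],[0,0,0],0],[[7,0,6],[0,0,0],0],[[6,0,8],[0,0,0],0],[[4,0,9],[0,0,0],0],[[3,0,10],[0,0,0],0]]'
python3 -m crank '[[[2,0,6],[0,0,0],0],[[0,0,0],[0,0,0],0],[[0,0,0],[0,0,0],0],[[0,0,0],[0,0,0],0]]'
python3 plan.py '[["c",28,0,63,90]]'
```

```text
time_s: 50.15
eef_pos: [0.6086, -0.1232, 0.1212]
tool_rot: [0.869, 3.014, -0.001]
ft_force: [0.7, -0.3, -0.1]
finger_gap: -0.004
grasp_force: 0.3
time_s: 50.95
eef_pos: [0.557, -0.0914, 0.0733]
tool_rot: [-0.871, -3.018, -0.0]
ft_force: [-0.4, 0.2, -0.2]
finger_gap: 0.003
grasp_force: 0.2
time_s: 51.35
eef_pos: [0.5564, -0.0908, 0.0687]
tool_rot: [0.87, 3.017, -0.0]
ft_force: [0.4, 0.6, 0.2]
finger_gap: -0.001
grasp_force: 0.0
[555.5 -90.   63.   57.8] turn [0.    0.001 0.   ] =1x [0.0003 0.001  0.0003] | shift [1.2 0.2 5.7] =1x [1.2 0.2 5.7]
```

```bash
python3 -m crank '[[[0,0,6],[0,0,0],0],[[0,0,0],[0,0,0],0],[[0,0,0],[0,0,0],0],[[0,0,-40],[0,0,0],0],[[0,0,-45],[0,0,0],0],[[0,0,-45],[0,0,0],0],[[36,0,0],[0,0,0],0],[[36,0,0],[0,0,0],0]]'
python3 -m crank '[[[36,0,0],[0,0,0],0],[[36,0,0],[0,0,0],0],[[36,0,0],[0,0,0],0],[[0,0,0],[0,0,0],0],[[0,0,0],[0,0,0],0],[[0,0,0],[0,0,0],0]]'
python3 plan.py '[["c",-151,0,103,90]]'; python3 a.py | egrep "long_flap_|^top|^scene"
```

```text
time_s: 52.15
eef_pos: [0.4962, -0.0527, 0.195]
tool_rot: [0.87, 3.013, 0.0]
ft_force: [-1.4, 0.5, -0.8]
finger_gap: 0.001
grasp_force: 0.0
time_s: 52.75
eef_pos: [0.4046, 0.0048, 0.1929]
tool_rot: [0.87, 3.017, -0.0]
ft_force: [0.2, -0.1, 0.5]
finger_gap: 0.003
grasp_force: 0.0
[404.    5.4 103.   57.8] turn [0.    0.002 0.   ] =1x [0.0005 0.0018 0.0002] | shift [ 0.8  0.2 89.9] =3x [ 0.3  0.1 30. ]
top
long_flap_near 0.83 [172.0, 218.7] cent [442. -15.  98.] n [ 0.73 -0.46  0.5 ] hdg -32.2 hinge pt [461.5 -27.4] 1712
long_flap_far 0.9 [212.1, 165.2] cent [568. -97.  60.] n [ 0.02 -0.01  1.  ] hdg -31.4 hinge pt [ 705.2 -180.9] 2712
long_flap_far 0.4 [176.2, 186.9] cent [525.  -8.  57.] n [0.02 0.02 1.  ] hdg 57.5 hinge pt [532.6   4. ] 1227
scene
long_flap_near 0.65 [221.3, 150.1] cent [439. -23.  98.] n [ 0.73 -0.46  0.5 ] hdg -32.2 hinge pt [459.5 -35.6] 1272
long_flap_far 0.84 [285.3, 166.2] cent [ 567. -104.   62.] n [ 0.02 -0.01  1.  ] hdg -38.9 hinge pt [ 744.4 -247.4] 1691
long_flap_far 0.28 [252.4, 149.3] cent [524.  -9.  59.] n [0.01 0.03 1.  ] hdg 77.3 hinge pt [533.8  33.9] 682
```

```bash
python3 -m crank '[[[1,0,30],[0,0,0],0],[[0,0,30],[0,0,0],0],[[0,0,30],[0,0,0],0],[[0,0,0],[0,0,0],0],[[-18,0,-5],[0,0,0],0],[[-17,0,-5],[0,0,0],0],[[-16,0,-5],[0,0,0],0],[[-11,0,0],[0,0,0],0]]'
python3 -m crank '[[[-11,0,0],[0,0,0],0],[[-10,0,2],[0,0,0],0],[[-10,0,3],[0,0,0],0],[[-8,0,6],[0,0,0],0],[[-7,0,6],[0,0,0],0],[[-6,0,8],[0,0,0],0],[[-4,0,9],[0,0,0],0],[[-3,0,10],[0,0,0],0]]'
python3 -m crank '[[[-2,0,6],[0,0,0],0],[[0,0,0],[0,0,0],0],[[0,0,0],[0,0,0],0],[[0,0,0],[0,0,0],0]]'
python3 plan.py '[["c",-28,0,63,90]]'
```

```text
time_s: 54.55
eef_pos: [0.4575, -0.0281, 0.1196]
tool_rot: [0.87, 3.015, 0.0]
ft_force: [-0.4, -0.2, -0.6]
finger_gap: -0.003
grasp_force: 0.2
time_s: 55.35
eef_pos: [0.5054, -0.0589, 0.0725]
tool_rot: [0.871, 3.018, -0.0]
ft_force: [0.5, 0.1, 0.8]
finger_gap: -0.001
grasp_force: 0.2
time_s: 55.75
eef_pos: [0.5069, -0.0596, 0.0676]
tool_rot: [0.87, 3.018, -0.0]
ft_force: [0.5, 0.9, 0.1]
finger_gap: -0.002
grasp_force: 0.0
[508.1 -60.2  63.   57.8] turn [0.    0.001 0.001] =1x [0.0002 0.0005 0.0005] | shift [-1.3  0.2  4.6] =1x [-1.3  0.2  4.6]
```

```bash
python3 -m crank '[[[0,0,5],[0,0,0],0],[[0,0,0],[0,0,0],0],[[0,0,0],[0,0,0],0],[[0,0,-40],[0,0,0],30],[[0,0,-45],[0,0,0],70],[[0,0,-45],[0,0,0],70],[[0,0,0],[0,0,0],70],[[0,0,0],[0,0,0],70]]'
python3 b.py; python3 a.py | egrep "long_flap_|short|^top|^scene"
python3 - <<'E'
from h import *
p,d=grab_frame("scene");cv2.imwrite("pics/s2.png",p[60:300,130:430,::-1].repeat(2,0).repeat(2,1))
E
python3 plan.py '[[447.5,-186,190,-34],[447.5,-186,60,-34]]'
```

```text
time_s: 56.55
eef_pos: [0.5077, -0.0599, 0.1939]
tool_rot: [0.869, 3.015, -0.0]
ft_force: [-0.5, -0.0, -0.4]
finger_gap: 0.82
grasp_force: 0.0
top 307 c [ 445.4 -184.7] z 11.5 size [56.9 45.1] hdg 55.3
scene 69 c [ 475.1 -150.6] z 12.2 size [86.1  6.6] hdg -32.6
scene 317 c [ 448.3 -188.4] z 12.2 size [59.1 42.6] hdg 54.6
scene 108 c [ 692.8 -425.1] z 12.6 size [126.9   6.1] hdg -30.1
top
short_flap_right 0.5 [211.2, 165.7] cent [ 567. -102.   60.] n [ 0.02 -0.01  1.  ] hdg -35.4 hinge pt [ 715.3 -207.8] 2652
long_flap_near 0.65 [200.8, 207.8] cent [477. -64.  60.] n [-0.02  0.01  1.  ] hdg 150.8 hinge pt [370.7  -4.6] 1772
long_flap_far 0.7 [210.2, 165.7] cent [ 567. -102.   60.] n [ 0.02 -0.01  1.  ] hdg -32.8 hinge pt [ 707.6 -192. ] 2576
scene
long_flap_near 0.32 [263.6, 188.8] cent [ 487. -156.   57.] n [0.36 0.51 0.78] hdg 55.2 hinge pt [ 487. -156.] 38
long_flap_far 0.98 [283.0, 165.4] cent [ 567. -104.   62.] n [ 0.01 -0.01  1.  ] hdg -39.7 hinge pt [ 764.7 -268.6] 1702
long_flap_far 0.73 [246.8, 163.2] cent [492. -58.  62.] n [-0.02  0.01  1.  ] hdg 153.6 hinge pt [335.9  19.1] 1716
[ 447.5 -186.   190.   -34. ] turn [-0.     0.    -1.539] =11x [-0.      0.     -0.1399] | shift [137.9 -21.5   2.3] =4x [34.5 -5.4  0.6]
[ 447.5 -186.    60.   -34. ] turn [0. 0. 0.] =1x [0. 0. 0.] | shift [  0.   0. 130.] =4x [ 0.   0.  32.5]
```

View pics/s2.png

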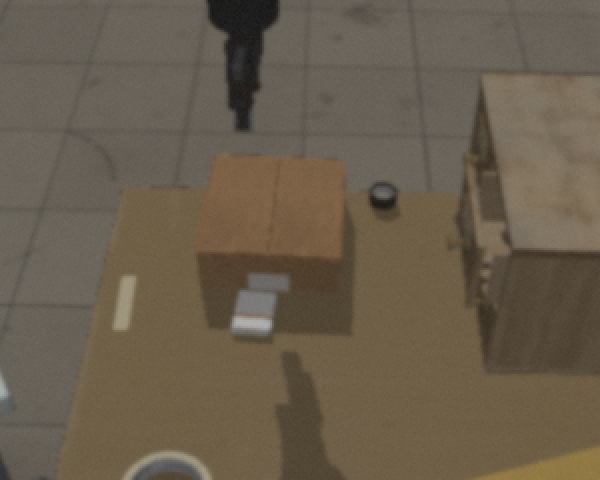

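```bash
python3 -m crank '[[[0,0,0],[0,0,0.134],75],[[0,0,0],[0,0,0.134],75],[[0,0,0],[0,0,0.134],75],[[0,0,0],[0,0,0.134],75],[[0,0,0],[0,0,0.134],75],[[0,0,0],[0,0,0.134],75],[[0,0,0],[0,0,0.134],75],[[0,0,0],[0,0,0.134],75]]'
python3 -m crank '[[[0,0,0],[0,0,0.134],75],[[0,0,0],[0,0,0.134],75],[[0,0,0],[0,0,0.134],75],[[0,0,0],[0,0,0.135],75],[[-34,5,0],[0,0,0],75],[[-34,5,0],[0,0,0],75],[[-35,6,0],[0,0,0],75],[[-35,6,0],[0,0,0],75]]'
python3 -m crank '[[[0,0,33],[0,0,0],75],[[0,0,33],[0,0,0],75],[[0,0,33],[0,0,0],75],[[0,0,30],[0,0,0],75],[[0,0,0],[0,0,0],75],[[0,0,0],[0,0,0],75],[[0,0,0],[0,0,0],75]]'
python3 b.py; python3 plan.py '[[447,-186.5,4,-34.5]]'
```

```text
time_s: 58.5
eef_pos: [0.5067, -0.0597, 0.1923]
tool_rot: [2.296, 2.144, -0.0]
ft_force: [0.2, 0.5, -0.8]
finger_gap: 0.876
grasp_force: 0.0
time_s: 59.3
eef_pos: [0.4464, -0.187, 0.1924]
tool_rot: [2.778, 1.467, 0.0]
ft_force: [1.0, 0.2, -0.1]
finger_gap: 0.88
grasp_force: 0.0
time_s: 60.0
eef_pos: [0.4486, -0.187, 0.0652]
tool_rot: [2.776, 1.465, 0.003]
ft_force: [0.7, 0.2, 1.7]
finger_gap: 0.88
grasp_force: 0.0
scene 86 c [ 511.4 -173.3] z 13.0 size [103.5   7. ] hdg -33.2
scene 316 c [ 448.3 -188.6] z 12.5 size [59.6 42.8] hdg 54.8
scene 115 c [ 692.5 -424.3] z 12.5 size [124.6   8.5] hdg -32.0
[ 447.  -186.5    4.   -34.5] turn [ 0.004 -0.     0.003] =1x [ 0.0043 -0.0001  0.0025] | shift [-0.5 -1.6 61.4] =2x [-0.3 -0.8 30.7]
```

```bash
python3 -m crank '[[[0,-1,30],[0,0,0],75],[[0,0,30],[0,0,0],75],[[0,0,0],[0,0,0],75],[[0,0,0],[0,0,0],40],[[0,0,0],[0,0,0],40],[[0,0,0],[0,0,0],40],[[0,0,0],[0,0,0],40],[[0,0,0],[0,0,0],40]]' 40
python3 -m crank '[[[0,0,-30],[0,0,0],40],[[0,0,-30],[0,0,0],40],[[0,0,-30],[0,0,0],40],[[0,0,-30],[0,0,0],40],[[0,0,0],[0,0,0],40],[[0,0,0],[0,0,0],40],[[0,0,0],[0,0,0],40]]'
python3 plan.py '[["c",0,0,125,0],["c",0,0,70,0]]'
```

```text
time_s: 60.9
eef_pos: [0.4481, -0.1866, 0.0056]
tool_rot: [2.775, 1.464, 0.004]
ft_force: [-0.8, 0.8, 6.9]
finger_gap: 0.544
grasp_force: 41.8
time_s: 61.6
eef_pos: [0.4452, -0.1848, 0.1223]
tool_rot: [-2.777, -1.465, 0.002]
ft_force: [-0.8, 0.2, -1.2]
finger_gap: 0.543
grasp_force: 41.5
[531.8 -75.1 125.  -32.2] turn [-0.002  0.    -0.038] =1x [-0.0021  0.0001 -0.0378] | shift [139.   14.8  -2.7] =4x [34.8  3.7 -0.7]
[531.8 -75.1  70.  -32.2] turn [0. 0. 0.] =1x [0. 0. 0.] | shift [ 0.  0. 55.] =2x [ 0.   0.  27.5]
```

```bash
python3 -m crank '[[[0,0,0],[0,0,-0.038],40],[[35,4,0],[0,0,0],40],[[35,4,0],[0,0,0],40],[[35,4,0],[0,0,0],40],[[34,3,0],[0,0,0],40],[[0,0,0],[0,0,0],40],[[0,0,0],[0,0,0],40],[[0,0,0],[0,0,0],40]]'
python3 -m crank '[[[0,0,20],[0,0,0],40],[[0,0,20],[0,0,0],40],[[0,0,8],[0,0,0],40],[[0,0,0],[0,0,0],40],[[0,0,0],[0,0,0],40],[[0,0,0],[0,0,0],40]]'
python3 plan.py '[["c",0,0,66.5,0]]'
```

```text
time_s: 62.4
eef_pos: [0.5315, -0.0761, 0.1219]
tool_rot: [-2.749, -1.517, 0.004]
ft_force: [-0.2, -0.0, -0.4]
finger_gap: 0.541
grasp_force: 41.5
time_s: 63.0
eef_pos: [0.5337, -0.0763, 0.0764]
tool_rot: [2.749, 1.517, 0.002]
ft_force: [0.5, -0.3, -0.5]
finger_gap: 0.543
grasp_force: 41.5
[531.8 -75.1  66.5 -32.2] turn [ 0.002 -0.001 -0.   ] =1x [ 0.0021 -0.0005 -0.0002] | shift [ 0.  -2.3  9.9] =1x [ 0.  -2.3  9.9]
```

```bash
python3 -m crank '[[[0,-2,9],[0,0,0],40],[[0,0,0],[0,0,0],40],[[0,0,0],[0,0,0],40],[[0,0,0],[0,0,0],65],[[0,0,0],[0,0,0],65],[[0,0,0],[0,0,0],65],[[0,0,0],[0,0,0],65]]'
python3 -m crank '[[[0,0,-20],[0,0,0],65],[[0,0,-35],[0,0,0],65],[[0,0,-40],[0,0,0],65],[[0,0,-40],[0,0,0],65],[[-40,0,0],[0,0,0],65],[[-40,0,0],[0,0,0],65],[[-40,0,0],[0,0,0],65],[[-40,0,0],[0,0,0],65]]'
python3 -m crank '[[[-40,0,0],[0,0,0],65],[[-40,0,0],[0,0,0],65],[[0,0,0],[0,0,0],65],[[0,0,0],[0,0,0],65],[[0,0,0],[0,0,0],65]]'
python3 - <<'E'
from h import *
for c in("top","scene"):
    p,d=grab_frame(c);W=world(c,d);a=np.radians(-32.2);ex=np.array([np.cos(a),np.sin(a)]);q=W[...,:2]-[.5318,-.0751];X=q@ex;Y=q@[-ex[1],ex[0]]
    k=(abs(X)<.08)&(abs(Y)<.09)&(W[...,2]>.067)&(W[...,2]<.1)&(d>0);print(c,k.sum(),X[k].mean()*1e3,Y[k].mean()*1e3,np.ptp(X[k]),np.ptp(Y[k]),np.median(W[k][:,2]))
    k=(abs(X)<.08)&(abs(Y)<.09)&(W[...,2]<.067)&(d>0);print(np.percentile(W[k][:,2],[1,50,99]))
    if c=="scene":cv2.imwrite("pics/s3.png",p[60:300,130:430,::-1].repeat(2,0).repeat(2,1))
E
```

```text
time_s: 63.7
eef_pos: [0.5313, -0.0747, 0.0664]
tool_rot: [2.75, 1.519, 0.0]
ft_force: [-0.1, -0.3, 0.6]
finger_gap: 0.761
grasp_force: 0.0
time_s: 64.5
eef_pos: [0.4451, -0.2111, 0.2016]
tool_rot: [2.749, 1.519, 0.0]
ft_force: [0.5, -0.2, -0.5]
finger_gap: 0.763
grasp_force: 0.0
time_s: 65.0
eef_pos: [0.4037, -0.2771, 0.2012]
tool_rot: [-2.749, -1.519, -0.001]
ft_force: [0.3, 0.4, 0.0]
finger_gap: 0.762
grasp_force: 0.0
top 498 -0.052104698500237065 1.734952516687618 0.046804938839628135 0.06332562769867683 0.07151411698110456
[0.05562244 0.05950404 0.06360024]
scene 45 2.8573661550918468 -9.021604968900443 0.046620655765482605 0.058959493440621596 0.07145937525509424
[0.05589475 0.06060354 0.06453064]
```

View pics/s3.png

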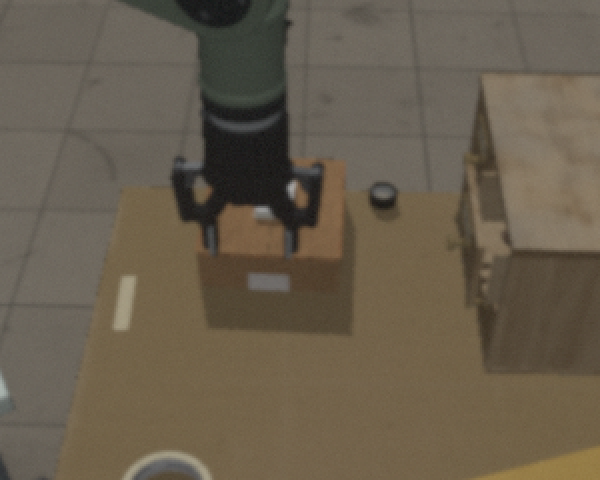

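The bundle lies centred on the closed top (crop position about (265,212), 2 mm off centre by depth, upper face at z = 71.5 mm). The flaps are level and the arm is clear of everything.

```bash
python3 -c "
from station import *
print(job_done())"
```

```text
the job is handed in; nothing more can be done
None
```

I packed all five slats as the crosswise tower, closed the short flaps and then the long ones, laid the label bundle within about 2 mm of the middle of the closed top, and handed the job in at about 65 s; no verdict came back.

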